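# Make the carver's clamping plate ready

## Robot

A 6-joint arm with a two-finger parallel gripper is mounted at the origin on the work surface. World frame = base frame: x ahead of the robot, y to its left, z up, the work surface at z = 0. Lengths are in m, angles in rad, forces in N, time in s.
With the tool pointing down it reaches from about 0.25 to 0.775 m from the base axis. Payload 8.9 kg.
Tool frame: the origin (TCP) lies at the centre of the arm's flange, where the gripper is bolted on; the fingertips stand 173 mm ahead of it and the grasp point (between the pads) lies 155 mm ahead of it (r.pinch_z is the distance from the TCP to the grasp point, in m); z points along the fingers, y is the line along which they close (so a half turn about z gives the same grasp; the last joint's range is limited). The gripper opens to 85 mm and grips with 20 to 120 N. Pads are 22 mm wide; open, the fingers measure 114 mm over their backs; the gripper's body (76 mm by 85 mm) begins 54 mm behind the grasp point. The pads swing forward as they close: fully open they stand 13 mm farther back than shut.
Start: joints at [-1.371, 0.291, -0.153, 1.127, 0, 1.431], TCP at [0.174, -0.495, 0.405] pointing down, gripper open.
Joint ranges: [-2.52, 2.52], [-0.91, 1.74], [-1.3, 1.37], [-1.96, 2.02], [-1.52, 1.47], [-3.14, 3.14]. Speed limits (rad/s): [2.22, 2.22, 2.79, 3.14, 3.14, 3.14].

## Interface

Orientations are given as a unit quaternion [x, y, z, w].
In Python, from plant import r, vision, job gives the robot as it stands.
- The arm moves only by the tool step_arm, never from a script. Its argument "increments" is a list of rows, each a list of 2 entries, a list of its own where there are three numbers: the shift along the tool's x, y, z in cm, then the turn, a rotation vector about the tool's x, y, z in degrees. A call has exactly 5 rows; each row shifts and turns the commanded pose from where the row before left it, along the tool's axes as they then stand; what a row does not reach is not made up. A row lasts 1/8 s, in which the tool goes at most 62.5 mm and 10.7 degrees, less where a joint would pass 70% of its speed; a pose out of reach is approached as far as the arm can. A call is refused whole if a number of a shift passes 6.25 or a number of a turn 10.7, either way. A call with a gripper value outside its range is refused whole. "hand" is the closure, from 0 (fully open) to 1 (shut), set as the call begins (left out, the last holds). The fingers move at their own pace and stop on an object; the grip force is fixed at half the most. Time passes only in rows, so rows that do not move let the fingers close, or fill a call up. It gives the time, the measured TCP pose, the force, the opening and the grip force at its end, in the units of the state.
- r.sense(): the state, without advancing time (a new reading comes with each control period).
- vision.capture(name): name is "scene" or "top" or "wrist"; returns the picture (384x512x3 uint8, red, green, blue); there is no depth.
- vision.camera_model(name): a dict with "fov_y" (degrees; the focal length in pixels is half the picture's height over the tangent of half this angle, whatever the lens; pixels are square), "cx", "cy" (the principal point, pixels), "R" (3x3) and "t" (3): a world point X has camera coordinates R X + t. Camera axes: x right, y down, z forward; pixel columns grow to the right and rows downward; lengths in m; the calibration is good to about 2 mm. A picture is of the moment at which its call begins: read the wrist's pose just before it. camera_model takes no time and is no camera call; for the wrist camera it gives the pose at the moment of the call.
- job.sign_off(): hands the job in; it is judged then, once.
The state is a dict: "time": time; "joints": joint angles; "qvel": joint speeds; "tau": joint torques, N m; "tool_pos": TCP position; "tool_rot": TCP orientation; "contact_force": force on the tool from outside, world axes, zero at the start; "torque": the same for the moment, N m; "gripper_width": opening from 0.0 (shut) to 1.0 (fully open); "grasp_force": force on a finger pad.
Only numpy, scipy, OpenCV 4.12 (cv2) and the standard library are available. Lean on these libraries where they do the work, as an engineer would, in place of code of your own. Each camera call takes 0.05 s, during which the arm holds its last target. There are 200 camera calls.

## Task

Get the slotted clamping plate ready for the next panel. First lay every gouge that is lying on it into the open tool tray; then run the scraper along the T-slot to drive all the wood scraps out of its open end into the catch box, moving the scraps only with the scraper and not with the gripper; only after that turn the tension knob until the spring arm's pointer stands level with the fin of the brass rider, without pushing on the arm itself. Finish with the scraper standing in its stand again, and leave the mallet, the rosette and the oilstone where they are.

Things in the scene. Friction and masses are not known exactly. Their poses are not given: they have to be found in the camera images.
- plate: fixed aluminium plate, top 60 mm over the bench. Origin on the bench; spans x -120 to 140, y -170 to 170 mm, x away from the robot. T-slot along y at x = -60: neck 22 wide, 8 deep; undercut 34 wide, 16 high, floor 36 mm over the bench; closed at y = 150, open at y = -170. Grey tensioner housing at x 100, y 105 (70 by 80, top 95 mm over the bench) with the knob on top; spring arm from it toward -y
- slot_start (a point): closed end of the T-slot, on its centre line, at the height of the plate's top. The first 70 mm of slot next to it are always free of scrap. Axes as the plate's
- slot_end (a point): open end of the T-slot, on its centre line, at the height of the plate's top, at the plate's edge. Axes as the plate's
- catch (a point): centre of the catch box's inner floor, 4 mm above the bench; the box is 112 (x) by 126 (y) mm inside, from the plate's edge outwards, walls 26 mm high. Axes as the plate's
- tension (a joint): angle of the tension knob, 0 to 6.5 rad, growing clockwise seen from above; needs 0.1 to 0.2 N m and stays where it is left. Each radian swings the pointer about 8 mm toward the plate's -x (toward the slot and the robot); turning back returns it
- tension_grip (a point): on the knob's vertical axis, 132 mm above the bench, at the height to grip. Black knob: round foot 64 mm wide, on it an upright grip bar 61 mm long, 14 mm thick, its top 7 mm above this point and the foot's top 23 mm below it. The bar lies along this point's x axis (the plate's x when the joint reads 0) and turns with the knob
- spring_arm: sprung steel arm, a strip 4 mm thick and 18 mm high, 170 mm long with a black rubber roller near its tip; origin on its pivot; it lies along its own -y axis and swings level over the plate
- pointer (a point): end of the black pointer on the tip of the sprung steel arm, 88 mm above the bench, 170 mm from the arm's pivot
- rider: brass rider fixed on the scale bar, the set mark. 16 by 20 mm foot with an upright fin 6 mm wide (x) and 20 mm high overall beside the pointer's path. Origin under its middle; axes as the plate's: the pointer is on the mark when its x in this frame is 0 (within the fin's width)
- stand: wooden stand, fixed, 70 (x) by 90 (y) mm, 24 mm high, with an open-topped pocket 22 (x) by 48 (y) mm in its middle, pocket floor 3 mm above the bench. Origin under its middle on the bench
- scraper: slot scraper, 160 g, starts upright in the stand's pocket, axes as the stand's. Origin under its steel tongue, 16 (x) by 40 (y) by 21 high; above it a shoulder 44 by 40, z = 21 to 31 mm, which rests on the stand or on the plate beside the slot (tongue then 3 mm over the slot floor); then an upright wooden handle 28 (x) by 26 (y) mm, z = 31 to 105 mm
- tray: open wooden tool tray, fixed, 240 (x) by 200 (y) mm outside, walls 5 mm thick and 22 mm high, inner floor 5 mm above the bench. Origin under its middle on the bench
- gouge1: carving gouge, 120 g, lying flat; one of up to three (absent ones read None). Origin under the middle of its wooden handle, which is 110 mm long (x), 26 mm wide and 26 mm high; a steel blade 72 mm long goes on toward +x at mid height
- gouge2: carving gouge, 120 g, lying flat; one of up to three (absent ones read None). Origin under the middle of its wooden handle, which is 110 mm long (x), 26 mm wide and 26 mm high; a steel blade 72 mm long goes on toward +x at mid height
- gouge3: carving gouge, 120 g, lying flat; one of up to three (absent ones read None). Origin under the middle of its wooden handle, which is 110 mm long (x), 26 mm wide and 26 mm high; a steel blade 72 mm long goes on toward +x at mid height
- scrap1: flat wood scrap 28 (x) by 60 (y) by 12 mm high caught in the T-slot's undercut, wider than the neck, so it can leave only by the open end; one of up to three (absent ones read None). Origin under its middle
- scrap2: flat wood scrap 28 (x) by 60 (y) by 12 mm high caught in the T-slot's undercut, wider than the neck, so it can leave only by the open end; one of up to three (absent ones read None). Origin under its middle
- scrap3: flat wood scrap 28 (x) by 60 (y) by 12 mm high caught in the T-slot's undercut, wider than the neck, so it can leave only by the open end; one of up to three (absent ones read None). Origin under its middle
- mallet: turned wooden mallet standing on its head, 96 mm wide, 205 mm high; leave it alone
- rosette: round carved rosette lying on the bench, 110 mm wide, 28 mm high; leave it alone
- oilstone: grey sharpening stone 60 by 180 by 28 mm; leave it alone
There are look-alikes about, which are no part of the job. There is more than one size of the stand; the one meant has the size given above.

How it is judged:
On the way, in this order (a step that is already met when the one before it is completed fails the run):
1. every gouge lies in the tool tray (x of gouge1 in the frame of tray between -0.115 and 0.115 m and y of gouge1 in the frame of tray between -0.095 and 0.095 m and z of each of gouge1, gouge2, gouge3 in the frame of tray below 0.04 m and x of gouge2 in the frame of tray between -0.115 and 0.115 m and y of gouge2 in the frame of tray between -0.095 and 0.095 m and x of gouge3 in the frame of tray between -0.115 and 0.115 m and y of gouge3 in the frame of tray between -0.095 and 0.095 m), for 0.2 s.
2. every scrap is out of the slot and in the catch box (x of scrap1 in the frame of catch between -0.06 and 0.06 m and y of scrap1 in the frame of catch between -0.065 and 0.064 m and z of each of scrap1, scrap2, scrap3 in the frame of catch below 0.045 m and (z of scrap1 in the frame of catch below 0.022 m or y of scrap1 in the frame of catch below 0.035 m or angle between scrap1's own z axis and vertical above 0.6 rad) and x of scrap2 in the frame of catch between -0.06 and 0.06 m and y of scrap2 in the frame of catch between -0.065 and 0.064 m and (z of scrap2 in the frame of catch below 0.022 m or y of scrap2 in the frame of catch below 0.035 m or angle between scrap2's own z axis and vertical above 0.6 rad) and x of scrap3 in the frame of catch between -0.06 and 0.06 m and y of scrap3 in the frame of catch between -0.065 and 0.064 m and (z of scrap3 in the frame of catch below 0.022 m or y of scrap3 in the frame of catch below 0.035 m or angle between scrap3's own z axis and vertical above 0.6 rad)), for 0.2 s.
3. the pointer stands at the rider's fin (x of pointer in the frame of rider between -0.003 and 0.003 m), for 0.2 s.
At the end, for the whole second after the job is handed in: Gouges: handle middles inside the tray. Scraps: wholly out of the slot and inside the catch box, lying, leaning or standing. Pointer within 3 mm of the middle of the rider's fin. Scraper upright in the stand's pocket (within 9 mm, 7 degrees, underside at most 10 mm over the bench). All at rest (all of step 1 and all of step 2 and all of step 3 and horizontal distance between scraper and stand below 0.009 m and z of scraper in the frame of stand below 0.01 m and angle between scraper's own z axis and vertical below 0.12 rad and linear speed of each of gouge1, gouge2, gouge3, scrap1, scrap2, scrap3, scraper below 0.03 m/s and velocity of joint tension below 0.1 rad/s); the robot touches nothing.
It fails at once if the gripper touches a scrap (contact force between the fingers and scrap1 above 1 N or contact force between the fingers and scrap2 above 1 N or contact force between the fingers and scrap3 above 1 N).
It fails at once if the gripper pushes on the spring arm (contact force between the fingers and spring_arm above 5 N).
It fails at once if the mallet, rosette or oilstone is moved by more than 20 mm (distance of any of mallet, rosette, oilstone from where it was at the start of the episode above 0.02 m).
Of gouge1, gouge2, gouge3 only 2 to 3 are there at a start; the rules pass over those that are not, and their reading is None.
Of scrap1, scrap2, scrap3 only 1 to 3 are there at a start; the rules pass over those that are not, and their reading is None.
At some moment in a run one of gouge1, gouge2, gouge3 may be knocked a few centimetres aside while the robot is not near it.
It also fails if it takes over 210 s, if anything falls off the work surface, if the arm or the gripper's body presses on something with over 40 N, if the wrist force passes 120 N, or if a joint passes its speed limit or range.

## Working session

There is one attempt and no reset: what is moved stays moved. The work goes in short steps, Python scripts to look and compute and a tool call to move; the robot and the scene stay as the last step left them, time stands still between calls to the robot, and variables do not carry over. Pictures are saved under pics/ and viewed, at most 14 in all, crops included, and the job is handed in when it is done.

Besides the shell and the picture viewer there is one more tool, called after ">>>" by a JSON object that holds its "name" and its "arguments", one argument or row to a line. step_arm: Moves the arm, as the interface text tells. Its arguments: {"type":"object","properties":{"increments":{"type":"array","items":{"type":"array"}},"hand":{"type":"number"}},"required":["increments"]}

```bash
mkdir -p pics; ls
cat > h.py <<'E'
import numpy as np, cv2
from plant import r, vision, job
from scipy.spatial.transform import Rotation as Ro
def snap(n,f):
    m=vision.camera_model(n); im=vision.capture(n); cv2.imwrite('pics/'+f,im[:,:,::-1]); return im,m
def K(m):
    f=192/np.tan(np.radians(m['fov_y'])/2); return f
def world(m,uv,z):
    f=K(m);R=np.array(m['R']);t=np.array(m['t'])
    out=[]
    for u,v in uv:
        d=R.T@np.array([(u-m['cx'])/f,(v-m['cy'])/f,1]); c=-R.T@t
        out.append(c+d*(z-c[2])/d[2])
    return np.array(out)
def pix(m,P):
    f=K(m);q=np.array(m['R'])@np.array(P).T+np.array(m['t'])[:,None]
    return np.stack([m['cx']+f*q[0]/q[2],m['cy']+f*q[1]/q[2]],1)
E
python3 - <<'E'
from h import *
print(r.sense())
a,m=snap('top','top0.png');print(m)
b,m=snap('scene','sc0.png');print(m)
big=np.concatenate([cv2.resize(a,(800,600),interpolation=cv2.INTER_CUBIC)]);cv2.imwrite('pics/topb.png',big[:,:,::-1])
cv2.imwrite('pics/scb.png',cv2.resize(b,(800,600),interpolation=cv2.INTER_CUBIC)[:,:,::-1])
E
```

```text
pics
{'time': 0.0, 'joints': array([-1.37131254e+00,  2.91242727e-01, -1.54123034e-01,  1.12669994e+00,
        1.76240475e-05,  1.43151652e+00]), 'qvel': array([ 0.0001418 ,  0.00044878,  0.00121549, -0.00011266,  0.00050938,
        0.00041343]), 'tau': array([ 1.55104881e-03, -5.37145650e+01,  3.31364143e+01,  1.61923526e-02,
       -8.64830827e-05,  4.30402466e-06]), 'tool_pos': array([ 0.17444147, -0.49494245,  0.4041529 ]), 'tool_rot': array([ 9.85688971e-01,  1.68572981e-01, -1.02944387e-05, -6.34665091e-04]), 'contact_force': array([ 0.3431039 , -0.30419746, -0.10499986]), 'torque': array([-0.02255052,  0.01917131, -0.01590555]), 'grasp_force': 0.0, 'gripper_width': 0.9952222683747944}
{'fov_y': 47.02805220414432, 'cx': 255.52807413726222, 'cy': 193.9161192651442, 'R': array([[ 9.26027671e-02, -9.95702756e-01, -8.65568973e-04],
       [-9.72469170e-01, -9.02552229e-02, -2.14843452e-01],
       [ 2.13842095e-01,  2.07368373e-02, -9.76648116e-01]]), 't': array([-0.09528872,  0.57794493,  1.17801671])}
{'fov_y': 56.026683695242845, 'cx': 256.90882566936057, 'cy': 189.5756156489534, 'R': array([[ 0.72245369,  0.6913463 , -0.01004782],
       [ 0.39663548, -0.42629797, -0.81298852],
       [-0.56633997,  0.58336123, -0.58219301]]), 't': array([-0.37914454, -0.1497149 ,  1.36216617])}
```

View pics/topb.png

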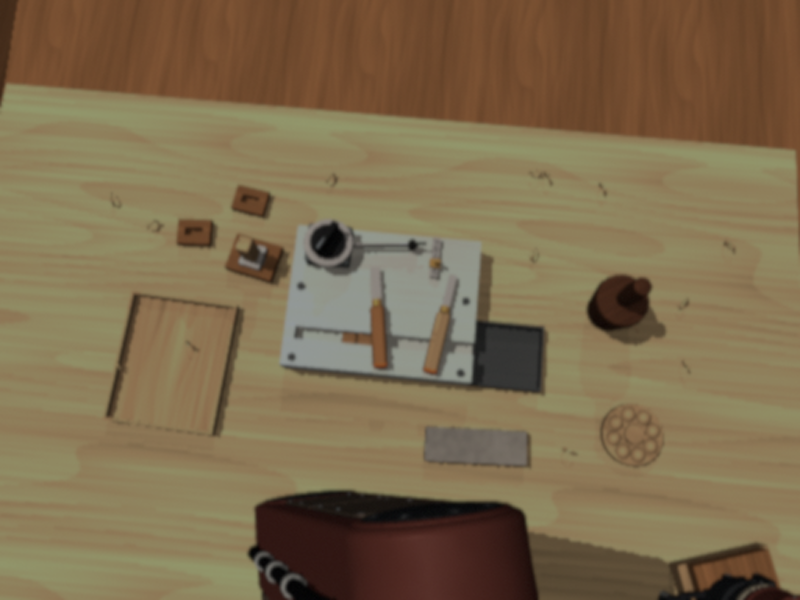

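View pics/scb.png

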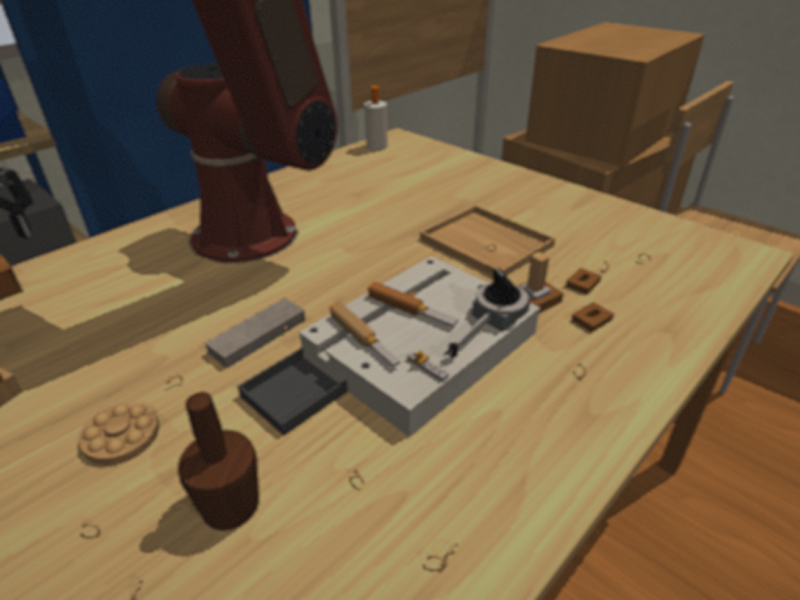

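The top view shows the plate centred near (380,305) with 2 gouges on it, at (378,335) and (437,340). The scrap is at (357,338), the scraper in its stand at (253,257), the tray at (175,365), the catch box at (510,357) and the knob at (328,243).

Run:
```python
from h import *
np.set_printoptions(precision=4,suppress=True)
m=vision.camera_model('top');s=1/1.5625
W=lambda p,z:world(m,np.array(p)*s,z)
pl=W([(300,226),(481,241),(474,384),(281,366)],.06);print('plate',pl)
loc=np.array([[.14,.17],[.14,-.17],[-.12,-.17],[-.12,.17]])
A=loc-loc.mean(0);B=pl[:,:2]-pl[:,:2].mean(0)
th=np.arctan2((A[:,0]*B[:,1]-A[:,1]*B[:,0]).sum(),(A*B).sum());Rm=np.array([[np.cos(th),-np.sin(th)],[np.sin(th),np.cos(th)]])
o=pl[:,:2].mean(0)-Rm@loc.mean(0);print('th',th,'o',o,'res',pl[:,:2]-(loc@Rm.T+o))
T=lambda x,y:Rm@[x,y]+o
print('start',T(-.06,.15),'end',T(-.06,-.17),'knob',T(.1,.105),'catch',T(-.06,-.233))
print('g1 butt,ferrule,tip',W([(380,363),(377,305),(376,268)],.075))
print('g2',W([(431,368),(445,311),(452,277)],.075))
print('tray',W([(135,295),(241,308),(217,435),(108,416)],.022))
print('stand',W([(237,233),(284,241),(273,283),(226,272)],.024))
print('handle top',W([(243,242)],.108))
print('knob',W([(330,238)],.139),'pointer',W([(425,245)],.088),'rider',W([(436,264)],.08))
print('stone',W([(425,428),(529,432),(529,467),(425,461)],.028))
print(vision.camera_model('wrist'))
```

```text
plate [[ 0.7131  0.1549  0.06  ]
 [ 0.7151 -0.1803  0.06  ]
 [ 0.4518 -0.1857  0.06  ]
 [ 0.452   0.1563  0.06  ]]
th 0.004566603010384782 o [ 0.573  -0.0137] res [[ 0.0009 -0.002 ]
 [ 0.0013  0.0028]
 [-0.0019 -0.0014]
 [-0.0003  0.0006]]
start [0.5123 0.136 ] end [ 0.5138 -0.184 ] knob [0.6725 0.0917] catch [ 0.5141 -0.247 ]
g1 butt,ferrule,tip [[ 0.4716 -0.0181  0.075 ]
 [ 0.5743 -0.0025  0.075 ]
 [ 0.642   0.006   0.075 ]]
g2 [[ 0.4711 -0.1076  0.075 ]
 [ 0.5746 -0.1239  0.075 ]
 [ 0.638  -0.1316  0.075 ]]
tray [[0.5629 0.4517 0.022 ]
 [0.5566 0.2513 0.022 ]
 [0.3229 0.2611 0.022 ]
 [0.3379 0.4611 0.022 ]]
stand [[0.6999 0.279  0.024 ]
 [0.6924 0.188  0.024 ]
 [0.6091 0.198  0.024 ]
 [0.622  0.2886 0.024 ]]
handle top [[0.6587 0.2428 0.108 ]]
knob [[0.6707 0.0864 0.139 ]] pointer [[ 0.6892 -0.0781  0.088 ]] rider [[ 0.658  -0.1008  0.08  ]]
stone [[ 0.3693 -0.1074  0.028 ]
 [ 0.3794 -0.2921  0.028 ]
 [ 0.3189 -0.2952  0.028 ]
 [ 0.3122 -0.1122  0.028 ]]
{'fov_y': 71.1212093506478, 'cx': 253.4120479491452, 'cy': 188.22965010519587, 'R': array([[ 0.3338, -0.9426, -0.0008],
       [-0.9018, -0.3196,  0.291 ],
       [-0.2746, -0.0964, -0.9567]]), 't': array([-0.5254, -0.0387,  0.3787])}
```

>>> {"name": "step_arm", "arguments": {
  "increments": [
    [[0,0,0],[0,0,-10.7]],
    [[0,0,0],[0,0,-10.7]],
    [[0,0,0],[0,0,-10.7]],
    [[0,0,0],[0,0,-10.7]],
    [[0,0,0],[0,0,-10.7]]
  ],
  "hand": 0
}}

```text
time: 0.72
tool_pos: [0.1745, -0.495, 0.4044]
tool_rot: [0.802, 0.597, 0.0, -0.0]
contact_force: [-0.8, -0.2, -0.3]
gripper_width: 1.0
grasp_force: 0.0
```

>>> {"name": "step_arm", "arguments": {
  "increments": [
    [[0,0,0],[0,0,-10.7]],
    [[0,0,0],[0,0,-10.7]],
    [[0,0,0],[0,0,-10.7]],
    [[0,0,0],[0,0,-10.7]],
    [[0,0,0],[0,0,-10.7]]
  ]
}}

```text
time: 1.35
tool_pos: [0.1745, -0.495, 0.4044]
tool_rot: [0.448, 0.894, 0.0, -0.0]
contact_force: [-0.4, 0.3, -0.6]
gripper_width: 1.0
grasp_force: 0.0
```

>>> {"name": "step_arm", "arguments": {
  "increments": [
    [[0,0,0],[0,0,-10.7]],
    [[0,0,0],[0,0,-10.7]],
    [[0,0,0],[0,0,-10.7]],
    [[0,0,0],[0,0,-10.7]],
    [[0,0,0],[0,0,-10.7]]
  ]
}}

```text
time: 1.98
tool_pos: [0.1744, -0.495, 0.4044]
tool_rot: [-0.002, 1.0, 0.0, -0.0]
contact_force: [-0.1, -0.3, 1.1]
gripper_width: 0.997
grasp_force: 0.0
```

>>> {"name": "step_arm", "arguments": {
  "increments": [
    [[-2.1,3.3,0],[0,0,0]],
    [[-2.1,3.3,0],[0,0,0]],
    [[-2.1,3.3,0],[0,0,0]],
    [[-2.1,3.3,0],[0,0,0]],
    [[-2.1,3.3,0],[0,0,0]]
  ]
}}

```text
time: 2.6
tool_pos: [0.2802, -0.3291, 0.4045]
tool_rot: [0.001, 1.0, 0.0, -0.0]
contact_force: [0.5, -0.4, 0.5]
gripper_width: 1.0
grasp_force: 0.0
```

>>> {"name": "step_arm", "arguments": {
  "increments": [
    [[-2.1,3.3,0],[0,0,0]],
    [[-2.1,3.3,0],[0,0,0]],
    [[-2.1,3.3,0],[0,0,0]],
    [[-2.1,3.3,0],[0,0,0]],
    [[-2.1,3.3,0],[0,0,0]]
  ]
}}

```text
time: 3.22
tool_pos: [0.3854, -0.1643, 0.4046]
tool_rot: [0.001, 1.0, 0.0, -0.0]
contact_force: [0.9, 0.3, -0.1]
gripper_width: 0.997
grasp_force: 0.0
```

>>> {"name": "step_arm", "arguments": {
  "increments": [
    [[-2.1,3.3,0],[0,0,0]],
    [[-2.1,3.3,0],[0,0,0]],
    [[-2.1,3.3,0],[0,0,0]],
    [[-2.1,3.3,0],[0,0,0]],
    [[-2.1,3.3,0],[0,0,0]]
  ]
}}

```text
time: 3.85
tool_pos: [0.4907, 0.0006, 0.4045]
tool_rot: [0.001, 1.0, -0.0, -0.0]
contact_force: [0.2, 0.7, 1.1]
gripper_width: 1.0
grasp_force: 0.0
```

Run:
```python
from h import *
print(r.sense()['joints'])
a,m=snap('wrist','w0.png');np.save('w0.npy',m,allow_pickle=True)
cv2.imwrite('pics/w0b.png',cv2.resize(a,(800,600),interpolation=cv2.INTER_CUBIC)[:,:,::-1])
```

```text
[-1.47834734e-01  2.26110718e-01 -2.41202866e-01  1.10386052e+00
 -9.17354226e-05 -1.46417715e-01]
```

View pics/w0b.png

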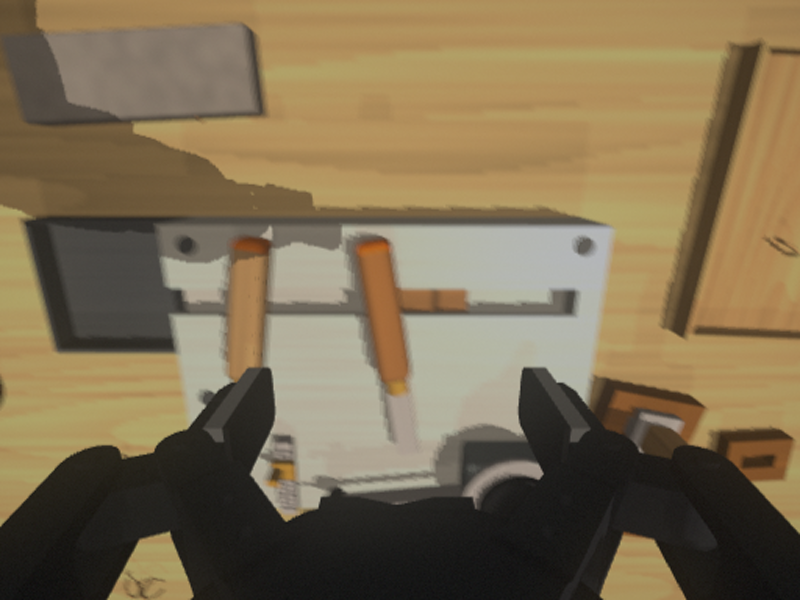

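The wrist view shows the gouge handles from (253,243) to (245,378) and from (374,243) to (398,383). The slot runs from (182,302) to (575,302), with scrap ending at 466, and both the scraper in its stand (650,415) and the tray edge are visible.

Run:
```python
from h import *
np.set_printoptions(precision=4,suppress=True)
m=np.load('w0.npy',allow_pickle=True).item();s=1/1.5625
W=lambda p,z:world(m,np.array(p)*s,z)
print('g1 butt, ferr',W([(373,243),(398,381)],.083))
print('g2',W([(252,242),(246,375)],.083))
print('plate corners near',W([(158,224),(610,226)],.06))
print('slot ends',W([(173,302),(576,302)],.06))
print('tray corner near-plate',W([(680,334)],.022), 'stand',W([(605,380),(704,406)],.024))
print('scrap',W([(395,300),(433,300),(466,300)],.048))
print('stone',W([(262,112)],.028))
```

```text
g1 butt, ferr [[ 0.4675 -0.0163  0.083 ]
 [ 0.5751  0.0014  0.083 ]]
g2 [[ 0.4669 -0.1006  0.083 ]
 [ 0.5699 -0.1156  0.083 ]]
plate corners near [[ 0.4574 -0.1771  0.06  ]
 [ 0.4589  0.1591  0.06  ]]
slot ends [[ 0.5184 -0.1754  0.06  ]
 [ 0.5184  0.1412  0.06  ]]
tray corner near-plate [[0.5612 0.256  0.022 ]] stand [[0.6064 0.194  0.024 ]
 [0.6339 0.2919 0.024 ]]
scrap [[ 0.5206 -0.001   0.048 ]
 [ 0.5206  0.03    0.048 ]
 [ 0.5206  0.0568  0.048 ]]
stone [[ 0.377 -0.102  0.028]]
```

>>> {"name": "step_arm", "arguments": {
  "increments": [
    [[-3.1,-1.0,0],[0,0,0]],
    [[0,0,3],[0,0,-9]],
    [[0,0,5],[0,0,0]],
    [[0,0,5],[0,0,0]],
    [[0,0,2],[0,0,0]]
  ],
  "hand": 0.2
}}

```text
time: 4.53
tool_pos: [0.5198, -0.0105, 0.2517]
tool_rot: [-0.078, 0.997, 0.001, -0.002]
contact_force: [-0.4, 0.0, 1.4]
gripper_width: 0.803
grasp_force: 0.0
```

>>> {"name": "step_arm", "arguments": {
  "increments": [
    [[0,0,1.0],[0,0,0]],
    [[0,0,1],[0,0,0]],
    [[0,0,0],[0,0,0]],
    [[0,0,0],[0,0,0]],
    [[0,0,0],[0,0,0]]
  ]
}}

```text
time: 5.15
tool_pos: [0.5215, -0.0107, 0.2354]
tool_rot: [-0.078, 0.997, -0.0, 0.001]
contact_force: [-0.6, 0.3, -0.3]
gripper_width: 0.8
grasp_force: 0.0
```

>>> {"name": "step_arm", "arguments": {
  "increments": [
    [[0,0,0],[0,0,0]],
    [[0,0,0],[0,0,0]],
    [[0,0,0],[0,0,0]],
    [[0,0,0],[0,0,0]],
    [[0,0,0],[0,0,0]]
  ],
  "hand": 1
}}

```text
time: 5.78
tool_pos: [0.5214, -0.0107, 0.2351]
tool_rot: [-0.078, 0.997, -0.0, 0.0]
contact_force: [-0.5, 0.5, 5.4]
gripper_width: 0.297
grasp_force: 59.9
```

>>> {"name": "step_arm", "arguments": {
  "increments": [
    [[0,0,-3],[0,0,0]],
    [[0,0,-5],[0,0,0]],
    [[0,0,-4],[0,0,9]],
    [[1.1,4.0,0],[0,0,0]],
    [[1.1,4.0,0],[0,0,0]]
  ]
}}

```text
time: 6.4
tool_pos: [0.4991, 0.0699, 0.355]
tool_rot: [0.001, 1.0, 0.0, 0.0]
contact_force: [0.7, 0.6, -1.9]
gripper_width: 0.293
grasp_force: 59.3
```

>>> {"name": "step_arm", "arguments": {
  "increments": [
    [[1.1,4.0,0],[0,0,0]],
    [[1.1,4.0,0],[0,0,0]],
    [[1.1,4.0,0],[0,0,0]],
    [[1.1,4.0,0],[0,0,0]],
    [[1.1,4.0,0],[0,0,0]]
  ]
}}

```text
time: 7.02
tool_pos: [0.444, 0.2706, 0.3544]
tool_rot: [0.001, 1.0, -0.0, -0.0]
contact_force: [0.5, -0.1, -1.0]
gripper_width: 0.295
grasp_force: 59.2
```

>>> {"name": "step_arm", "arguments": {
  "increments": [
    [[1.1,4.0,0],[0,0,0]],
    [[1.1,4.0,0],[0,0,0]],
    [[1.2,4.5,0],[0,0,0]],
    [[0,0,4],[0,0,0]],
    [[0,0,4],[0,0,0]]
  ]
}}

```text
time: 7.65
tool_pos: [0.4105, 0.3951, 0.2736]
tool_rot: [0.0, 1.0, 0.0, 0.0]
contact_force: [-0.1, -0.5, -1.4]
gripper_width: 0.289
grasp_force: 59.4
```

>>> {"name": "step_arm", "arguments": {
  "increments": [
    [[0,0,4],[0,0,0]],
    [[0,0,2],[0,0,0]],
    [[0,0,1.5],[0,0,0]],
    [[0,0,1],[0,0,0]],
    [[0,0,0.4],[0,0,0]]
  ]
}}

```text
time: 8.28
tool_pos: [0.4109, 0.3945, 0.1855]
tool_rot: [0.001, 1.0, -0.0, -0.0]
contact_force: [0.1, 0.1, -1.4]
gripper_width: 0.292
grasp_force: 59.3
```

Release, retreat, and head back to a view of gouge 2.

>>> {"name": "step_arm", "arguments": {
  "increments": [
    [[0,0,0.4],[0,0,0]],
    [[0,0,0],[0,0,0]],
    [[0,0,0],[0,0,0]],
    [[0,0,0],[0,0,0]],
    [[0,0,0],[0,0,0]]
  ]
}}

```text
time: 8.9
tool_pos: [0.4109, 0.3945, 0.1819]
tool_rot: [0.001, 1.0, 0.0, 0.0]
contact_force: [-1.1, 0.2, -0.9]
gripper_width: 0.289
grasp_force: 59.3
```

>>> {"name": "step_arm", "arguments": {
  "increments": [
    [[0,0,0],[0,0,0]],
    [[0,0,0],[0,0,0]],
    [[0,0,0],[0,0,0]],
    [[0,0,-2],[0,0,0]],
    [[0,0,-5],[0,0,0]]
  ],
  "hand": 0.5
}}

```text
time: 9.52
tool_pos: [0.41, 0.3938, 0.2506]
tool_rot: [0.001, 1.0, -0.001, -0.002]
contact_force: [1.0, 0.8, 1.2]
gripper_width: 0.498
grasp_force: 0.0
```

>>> {"name": "step_arm", "arguments": {
  "increments": [
    [[0,0,-5],[0,0,0]],
    [[0,0,-5],[0,0,0]],
    [[-1,-5,-5],[0,0,0]],
    [[-1,-5,0],[0,0,0]],
    [[-1,-5,0],[0,0,0]]
  ],
  "hand": 0.2
}}

```text
time: 10.15
tool_pos: [0.4395, 0.2494, 0.3962]
tool_rot: [0.0, 1.0, 0.0, 0.001]
contact_force: [0.5, -0.5, -0.0]
gripper_width: 0.797
grasp_force: 0.0
```

>>> {"name": "step_arm", "arguments": {
  "increments": [
    [[-1,-5,0],[0,0,0]],
    [[-1,-5,0],[0,0,0]],
    [[-1,-5,0],[0,0,0]],
    [[-1,-5,0],[0,0,0]],
    [[-1,-5,0],[0,0,0]]
  ]
}}

```text
time: 10.78
tool_pos: [0.4891, -0.0011, 0.3957]
tool_rot: [0.001, 1.0, -0.0, 0.0]
contact_force: [0.8, -1.3, 0.2]
gripper_width: 0.795
grasp_force: 0.0
```

Run:
```python
from h import *
a,m=snap('wrist','w1.png');np.save('w1.npy',m,allow_pickle=True)
cv2.imwrite('pics/w1b.png',cv2.resize(a,(800,600),interpolation=cv2.INTER_CUBIC)[:,:,::-1])
```

```text
(no output)
```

View pics/w1b.png

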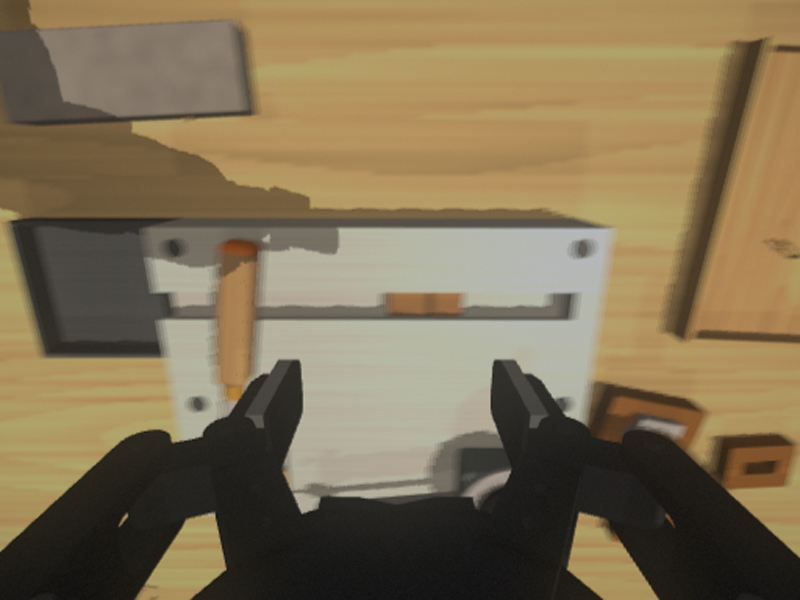

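One scrap, at columns 387–462 in the slot. Gouge 2's handle runs from (240,243) to (234,388).

Run:
```python
from h import *
np.set_printoptions(precision=4,suppress=True)
m=np.load('w1.npy',allow_pickle=True).item();s=1/1.5625
W=lambda p,z:world(m,np.array(p)*s,z)
print('g2',W([(240,242),(235,388)],.083))
print('slot ends',W([(160,305),(576,305)],.06),'slot edges',W([(500,293),(500,319)],.06))
print('scrap',W([(387,303),(462,303)],.048))
```

```text
g2 [[ 0.4639 -0.1073  0.083 ]
 [ 0.5748 -0.1232  0.083 ]]
slot ends [[ 0.5166 -0.1825  0.06  ]
 [ 0.5166  0.1359  0.06  ]] slot edges [[0.507  0.077  0.06  ]
 [0.528  0.0786 0.06  ]]
scrap [[ 0.519  -0.009   0.048 ]
 [ 0.519   0.0506  0.048 ]]
```

>>> {"name": "step_arm", "arguments": {
  "increments": [
    [[-1.5,-5.7,0],[0,0,0]],
    [[-1.6,-5.7,0],[0,0,0]],
    [[0,0,0],[0,0,8.2]],
    [[0,0,5],[0,0,0]],
    [[0,0,5],[0,0,0]]
  ]
}}

```text
time: 11.45
tool_pos: [0.52, -0.1137, 0.2947]
tool_rot: [0.073, 0.997, -0.0, 0.001]
contact_force: [0.3, -0.2, -0.9]
gripper_width: 0.8
grasp_force: 0.0
```

>>> {"name": "step_arm", "arguments": {
  "increments": [
    [[0,0,3],[0,0,0]],
    [[0,0,2],[0,0,0]],
    [[0,0,1.1],[0,0,0]],
    [[0,0,0],[0,0,0]],
    [[0,0,0],[0,0,0]]
  ]
}}

```text
time: 12.08
tool_pos: [0.5202, -0.1136, 0.2353]
tool_rot: [0.072, 0.997, -0.0, 0.001]
contact_force: [0.0, -0.5, -1.2]
gripper_width: 0.797
grasp_force: 0.0
```

>>> {"name": "step_arm", "arguments": {
  "increments": [
    [[0,0,0],[0,0,0]],
    [[0,0,0],[0,0,0]],
    [[0,0,0],[0,0,0]],
    [[0,0,0],[0,0,0]],
    [[0,0,0],[0,0,0]]
  ],
  "hand": 1
}}

```text
time: 12.7
tool_pos: [0.5201, -0.1135, 0.2351]
tool_rot: [0.072, 0.997, -0.0, 0.001]
contact_force: [-0.2, 1.1, 6.3]
gripper_width: 0.294
grasp_force: 59.9
```

>>> {"name": "step_arm", "arguments": {
  "increments": [
    [[0,0,-3],[0,0,0]],
    [[0,0,-5],[0,0,0]],
    [[0,0,-4],[0,0,-8.2]],
    [[1.1,4.3,0],[0,0,0]],
    [[1.1,4.3,0],[0,0,0]]
  ]
}}

```text
time: 13.32
tool_pos: [0.4977, -0.0268, 0.3549]
tool_rot: [0.001, 1.0, -0.0, 0.0]
contact_force: [-0.3, -0.4, -2.3]
gripper_width: 0.289
grasp_force: 59.2
```

>>> {"name": "step_arm", "arguments": {
  "increments": [
    [[1.1,4.3,0],[0,0,0]],
    [[1.1,4.3,0],[0,0,0]],
    [[1.1,4.3,0],[0,0,0]],
    [[1.1,4.3,0],[0,0,0]],
    [[1.1,4.3,0],[0,0,0]]
  ]
}}

```text
time: 13.95
tool_pos: [0.4427, 0.189, 0.3545]
tool_rot: [0.001, 1.0, -0.0, 0.0]
contact_force: [1.5, -0.0, -0.9]
gripper_width: 0.295
grasp_force: 59.2
```

>>> {"name": "step_arm", "arguments": {
  "increments": [
    [[1.1,4.3,0],[0,0,0]],
    [[1.1,4.3,0],[0,0,0]],
    [[1.1,4.0,0],[0,0,0]],
    [[0,0,4],[0,0,0]],
    [[0,0,4],[0,0,0]]
  ]
}}

```text
time: 14.58
tool_pos: [0.4102, 0.3144, 0.2737]
tool_rot: [0.0, 1.0, 0.0, 0.0]
contact_force: [0.8, -0.3, -1.2]
gripper_width: 0.29
grasp_force: 59.3
```

>>> {"name": "step_arm", "arguments": {
  "increments": [
    [[0,0,4],[0,0,0]],
    [[0,0,2],[0,0,0]],
    [[0,0,1.5],[0,0,0]],
    [[0,0,1],[0,0,0]],
    [[0,0,0.8],[0,0,0]]
  ]
}}

```text
time: 15.2
tool_pos: [0.4107, 0.3138, 0.1814]
tool_rot: [0.001, 1.0, 0.0, 0.0]
contact_force: [0.2, 0.0, -1.4]
gripper_width: 0.293
grasp_force: 59.3
```

>>> {"name": "step_arm", "arguments": {
  "increments": [
    [[0,0,0],[0,0,0]],
    [[0,0,0],[0,0,0]],
    [[0,0,0],[0,0,0]],
    [[0,0,0],[0,0,0]],
    [[0,0,-1],[0,0,0]]
  ],
  "hand": 0.5
}}

```text
time: 15.82
tool_pos: [0.4102, 0.3135, 0.1914]
tool_rot: [0.001, 1.0, -0.0, -0.001]
contact_force: [0.4, -0.3, -1.0]
gripper_width: 0.499
grasp_force: 0.0
```

>>> {"name": "step_arm", "arguments": {
  "increments": [
    [[0,0,-5],[0,0,0]],
    [[0,0,-5],[0,0,0]],
    [[-2,-2,-5],[0,0,0]],
    [[-4,-2,-3],[0,0,0]],
    [[-4,-2,0],[0,0,0]]
  ],
  "hand": 0.2
}}

```text
time: 16.45
tool_pos: [0.5119, 0.2533, 0.3755]
tool_rot: [0.0, 1.0, 0.001, 0.003]
contact_force: [1.0, 0.5, 0.0]
gripper_width: 0.803
grasp_force: 0.0
```

Run:
```python
from h import *
a,m=snap('wrist','w2.png');np.save('w2.npy',m,allow_pickle=True)
cv2.imwrite('pics/w2b.png',cv2.resize(a,(800,600),interpolation=cv2.INTER_CUBIC)[:,:,::-1])
```

```text
(no output)
```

View pics/w2b.png

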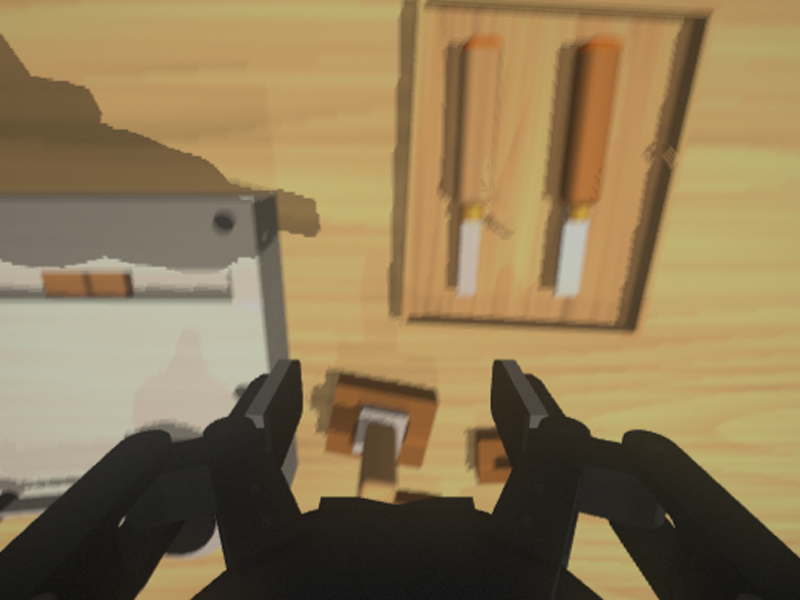

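Both gouges lie in the tray at (480,170) and (585,170). The stand with the scraper is at about (382,425), so I'll zoom in on it.

Run:
```python
from h import *
a=cv2.imread('pics/w2.png')[230:330,195:295]
cv2.imwrite('pics/c2.png',cv2.resize(a,(600,600),interpolation=cv2.INTER_CUBIC))
```

```text
(no output)
```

View pics/c2.png

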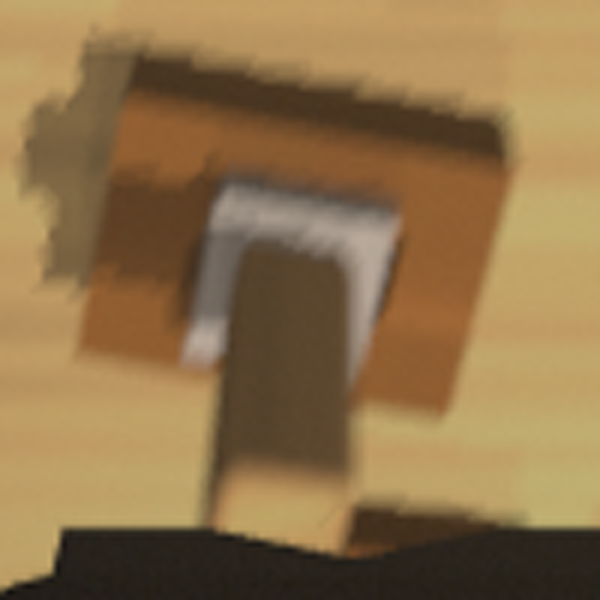

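The stand's top corners are at crop (130,92), (515,165), (443,415) and (78,352). The shoulder's near edge runs from (225,190) to (400,215).

Run:
```python
from h import *
np.set_printoptions(precision=4,suppress=True)
m=np.load('w2.npy',allow_pickle=True).item()
W=lambda p,z:world(m,np.array(p)/6+[195,230],z)
c=W([(130,92),(515,165),(443,415),(78,352)],.024);print(c,c.mean(0))
e=c[1]-c[0]+c[2]-c[3];f=c[2]-c[1]+c[3]-c[0];print('yaw from y edge',np.degrees(np.arctan2(-e[0],e[1])),'x edge',np.degrees(np.arctan2(f[1],f[0])),np.linalg.norm(e)/2,np.linalg.norm(f)/2)
s=W([(222,190),(400,215),(185,365)],.034);print(s,'c',(s[1]+s[2])/2)
```

```text
[[0.6175 0.2041 0.024 ]
 [0.6361 0.2905 0.024 ]
 [0.7042 0.2754 0.024 ]
 [0.6862 0.1891 0.024 ]] [0.661  0.2397 0.024 ]
yaw from y edge -11.952675120851524 x edge -12.405111224706442 0.0882675360551411 0.07006667168234629
[[0.6361 0.2249 0.034 ]
 [0.6425 0.2642 0.034 ]
 [0.682  0.2153 0.034 ]] c [0.6622 0.2398 0.034 ]
```

>>> {"name": "step_arm", "arguments": {
  "increments": [
    [[-5,-0.5,0],[0,0,0]],
    [[-5,-0.5,0],[0,0,0]],
    [[-4.9,-0.4,0],[0,0,0]],
    [[0,0,0],[0,0,6.1]],
    [[0,0,0],[0,0,6.1]]
  ]
}}

```text
time: 17.12
tool_pos: [0.6596, 0.2391, 0.3711]
tool_rot: [0.109, 0.994, -0.0, -0.0]
contact_force: [-0.2, 1.0, 0.8]
gripper_width: 0.8
grasp_force: 0.0
```

>>> {"name": "step_arm", "arguments": {
  "increments": [
    [[0,0,0],[0,0,0]],
    [[0,0,4],[0,0,0]],
    [[0,0,2],[0,0,0]],
    [[0,0,0],[0,0,0]],
    [[0,0,0],[0,0,0]]
  ]
}}

```text
time: 17.75
tool_pos: [0.6596, 0.2395, 0.3129]
tool_rot: [0.106, 0.994, 0.0, 0.001]
contact_force: [0.6, -0.1, 0.7]
gripper_width: 0.796
grasp_force: 0.0
```

>>> {"name": "step_arm", "arguments": {
  "increments": [
    [[-0.15,0,3],[0,0,0]],
    [[0,0,2.5],[0,0,0]],
    [[0,0,1.5],[0,0,0]],
    [[0,0,0.5],[0,0,0]],
    [[0,0,0],[0,0,0]]
  ]
}}

```text
time: 18.38
tool_pos: [0.6611, 0.2391, 0.2372]
tool_rot: [0.107, 0.994, 0.0, 0.0]
contact_force: [0.1, -0.8, -0.1]
gripper_width: 0.798
grasp_force: 0.0
```

>>> {"name": "step_arm", "arguments": {
  "increments": [
    [[0,0,0],[0,0,0]],
    [[0,0,0],[0,0,0]],
    [[0,0,0],[0,0,0]],
    [[0,0,0],[0,0,0]],
    [[0,0,0],[0,0,0]]
  ],
  "hand": 1
}}

```text
time: 19.0
tool_pos: [0.6611, 0.2391, 0.2372]
tool_rot: [0.107, 0.994, 0.0, 0.001]
contact_force: [-1.0, -0.5, 6.0]
gripper_width: 0.298
grasp_force: 58.9
```

>>> {"name": "step_arm", "arguments": {
  "increments": [
    [[0,0,0],[0,0,0]],
    [[0,0,0],[0,0,0]],
    [[0,0,-0.5],[0,0,0]],
    [[0,0,-1],[0,0,0]],
    [[0,0,0],[0,0,0]]
  ]
}}

```text
time: 19.62
tool_pos: [0.6612, 0.2391, 0.2525]
tool_rot: [0.107, 0.994, 0.0, 0.001]
contact_force: [0.5, -0.2, -1.2]
gripper_width: 0.298
grasp_force: 58.9
```

>>> {"name": "step_arm", "arguments": {
  "increments": [
    [[0,0,-4],[0,0,0]],
    [[0,0,-5],[0,0,0]],
    [[0,0,-4],[0,0,0]],
    [[0,0,0],[0,0,-6.1]],
    [[0,0,0],[0,0,-6.1]]
  ]
}}

```text
time: 20.25
tool_pos: [0.6609, 0.239, 0.382]
tool_rot: [-0.001, 1.0, 0.0, 0.0]
contact_force: [-0.2, -0.6, -2.2]
gripper_width: 0.299
grasp_force: 59.3
```

>>> {"name": "step_arm", "arguments": {
  "increments": [
    [[3.6,-3.55,0],[0,0,0]],
    [[3.6,-3.55,0],[0,0,0]],
    [[3.6,-3.55,0],[0,0,0]],
    [[3.6,-3.55,0],[0,0,0]],
    [[0,0,0],[0,0,0]]
  ]
}}

```text
time: 20.88
tool_pos: [0.5142, 0.0956, 0.3816]
tool_rot: [0.002, 1.0, -0.0, -0.001]
contact_force: [0.2, 0.3, -2.0]
gripper_width: 0.296
grasp_force: 59.5
```

>>> {"name": "step_arm", "arguments": {
  "increments": [
    [[0,0,4],[0,0,0]],
    [[0,0,3],[0,0,0]],
    [[0,0,1],[0,0,0]],
    [[0,0,0],[0,0,0]],
    [[0,0,0],[0,0,0]]
  ]
}}

```text
time: 21.5
tool_pos: [0.5173, 0.0974, 0.3026]
tool_rot: [0.001, 1.0, 0.0, 0.001]
contact_force: [0.5, -0.6, -1.3]
gripper_width: 0.295
grasp_force: 59.6
```

Run:
```python
from h import *
a,m=snap('wrist','w3.png');np.save('w3.npy',m,allow_pickle=True)
cv2.imwrite('pics/w3b.png',cv2.resize(a,(800,600),interpolation=cv2.INTER_CUBIC)[:,:,::-1]); print(r.sense()['tool_rot'],r.sense()['tool_pos'])
```

```text
[7.06237914e-04 9.99999230e-01 6.00837283e-05 1.01894999e-03] [0.51726526 0.09736995 0.30263028]
```

View pics/w3b.png

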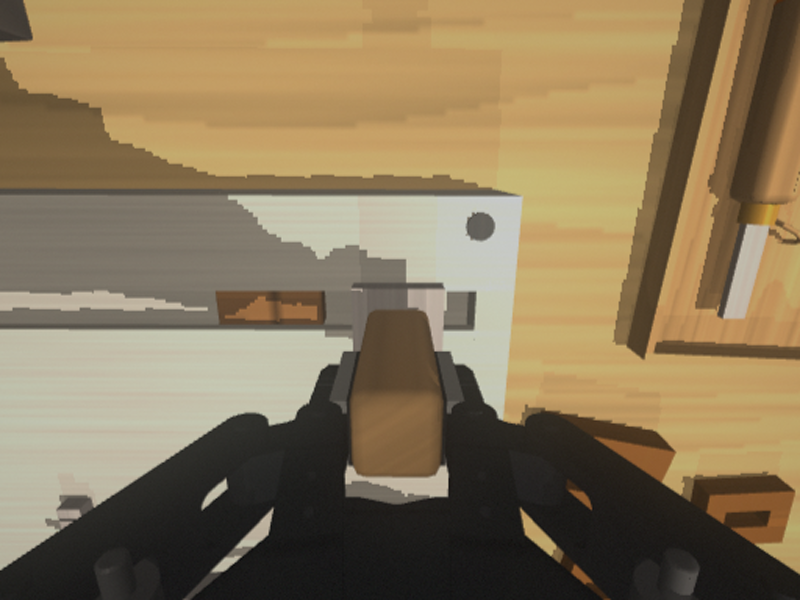

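Scraper above the slot: its shoulder's near edge is at row 287 (columns 353–443), the slot's edges at rows 291 and 328, the slot end at column 475, and the scrap at columns 217–325.

Run:
```python
from h import *
np.set_printoptions(precision=4,suppress=True)
m=np.load('w3.npy',allow_pickle=True).item();k=1.5625
W=lambda p,z:world(m,np.array(p)/k,z)
print('slot edges',W([(200,291),(200,328),(460,291),(460,329)],.06),'end',W([(476,310)],.06))
print('plate near corner',W([(520,196)],.06))
print('scrap',W([(217,308),(325,308)],.048))
print('shoulder pred top near',pix(m,[(.4953,.0774,.0994),(.4953,.1174,.0994)])*k,'bot',pix(m,[(.4953,.0774,.0894),(.4953,.1174,.0894)])*k)
print('handle pred',pix(m,[(.5033,.0844,.1734),(.5033,.1104,.1734),(.5313,.0844,.1734),(.5313,.1104,.1734),(.5033,.0844,.0994),(.5033,.1104,.0994)])*k)
g=cv2.cvtColor(cv2.imread('pics/w3.png'),cv2.COLOR_BGR2GRAY)
print(g[176:216,130:135].mean(1).astype(int)); print(g[176:216,224:230].mean(1).astype(int))
```

```text
slot edges [[ 0.5061 -0.0065  0.06  ]
 [ 0.527  -0.0093  0.06  ]
 [ 0.5061  0.1303  0.06  ]
 [ 0.5276  0.1313  0.06  ]] end [[0.5167 0.1393 0.06  ]]
plate near corner [[0.4573 0.1576 0.06  ]]
scrap [[ 0.5197 -0.0041  0.048 ]
 [ 0.5197  0.0567  0.048 ]]
shoulder pred top near [[351.2015 293.3384]
 [444.5131 293.3501]] bot [[353.4549 286.8385]
 [442.0604 286.8499]]
handle pred [[350.1597 403.8022]
 [447.9714 403.8088]
 [353.3008 489.9371]
 [444.3652 489.939 ]
 [367.8966 310.9504]
 [427.7632 310.9574]]
[121 121 121 121 120 119 118 118 119 120 116 113 114 113 113 113 111 112
 112 113 129 158 147 113 114 114 115 113 111 110 109 101  86  86 116 174
 195 196 195 194]
[126 124 123 123 118  99  90  87 118 156 111 110 110 110 110 110 109 110
 110 110 110 110 110 110 110 110 110 110 110 111 110 109 104 103 105 110
 114 115 114 114]
```

>>> {"name": "step_arm", "arguments": {
  "increments": [
    [[-0.13,0,0.5],[0,0,0]],
    [[0,0,0.5],[0,0,0]],
    [[0,0,0.3],[0,0,0]],
    [[0,0,0.2],[0,0,0]],
    [[0,0,0],[0,0,0]]
  ]
}}

```text
time: 22.18
tool_pos: [0.5179, 0.0972, 0.2863]
tool_rot: [0.001, 1.0, 0.0, -0.0]
contact_force: [0.5, -0.1, -2.0]
gripper_width: 0.296
grasp_force: 59.6
```

>>> {"name": "step_arm", "arguments": {
  "increments": [
    [[0,0,0.2],[0,0,0]],
    [[0,0,0.2],[0,0,0]],
    [[0,0,0.2],[0,0,0]],
    [[0,0,0],[0,0,0]],
    [[0,0,0],[0,0,0]]
  ]
}}

```text
time: 22.8
tool_pos: [0.5179, 0.0972, 0.2805]
tool_rot: [0.001, 1.0, 0.0, -0.0]
contact_force: [0.1, -0.3, -1.7]
gripper_width: 0.298
grasp_force: 59.6
```

>>> {"name": "step_arm", "arguments": {
  "increments": [
    [[0,0,0.4],[0,0,0]],
    [[0,0,0.2],[0,0,0]],
    [[0,-1,0],[0,0,0]],
    [[0,-1,0],[0,0,0]],
    [[0,-1,0],[0,0,0]]
  ]
}}

```text
time: 23.42
tool_pos: [0.5179, 0.0663, 0.2746]
tool_rot: [0.001, 1.0, -0.0, 0.0]
contact_force: [-0.2, -0.6, -1.5]
gripper_width: 0.296
grasp_force: 59.5
```

>>> {"name": "step_arm", "arguments": {
  "increments": [
    [[0,-1,0],[0,0,0]],
    [[0,-1,0],[0,0,0]],
    [[0,-1,0],[0,0,0]],
    [[0,-1,0],[0,0,0]],
    [[0,-1,0],[0,0,0]]
  ]
}}

```text
time: 24.05
tool_pos: [0.5178, 0.0166, 0.2745]
tool_rot: [0.001, 1.0, 0.0, 0.0]
contact_force: [0.5, 0.7, -1.5]
gripper_width: 0.298
grasp_force: 59.5
```

>>> {"name": "step_arm", "arguments": {
  "increments": [
    [[0,-1.2,0],[0,0,0]],
    [[0,-1.2,0],[0,0,0]],
    [[0,-1.2,0],[0,0,0]],
    [[0,-1.2,0],[0,0,0]],
    [[0,-1.2,0],[0,0,0]]
  ]
}}

```text
time: 24.68
tool_pos: [0.5177, -0.0436, 0.2745]
tool_rot: [0.001, 1.0, 0.0, 0.0]
contact_force: [0.8, 0.3, -1.3]
gripper_width: 0.294
grasp_force: 59.5
```

>>> {"name": "step_arm", "arguments": {
  "increments": [
    [[0,-1.2,0],[0,0,0]],
    [[0,-1.2,0],[0,0,0]],
    [[0,-1.2,0],[0,0,0]],
    [[0,-1.2,0],[0,0,0]],
    [[0,-1.2,0],[0,0,0]]
  ]
}}

```text
time: 25.3
tool_pos: [0.5176, -0.1036, 0.2745]
tool_rot: [0.001, 1.0, 0.0, 0.0]
contact_force: [-0.4, -0.0, -1.8]
gripper_width: 0.298
grasp_force: 59.5
```

>>> {"name": "step_arm", "arguments": {
  "increments": [
    [[0,-1.0,0],[0,0,0]],
    [[0,-1.0,0],[0,0,0]],
    [[0,-1.0,0],[0,0,0]],
    [[0,-1.0,0],[0,0,0]],
    [[0,-1.0,0],[0,0,0]]
  ]
}}

```text
time: 25.92
tool_pos: [0.5175, -0.1534, 0.2745]
tool_rot: [0.001, 1.0, -0.0, -0.0]
contact_force: [0.0, -0.5, -0.8]
gripper_width: 0.3
grasp_force: 59.7
```

>>> {"name": "step_arm", "arguments": {
  "increments": [
    [[0,-1.0,0],[0,0,0]],
    [[0,-1.0,0],[0,0,0]],
    [[0,-1.0,0],[0,0,0]],
    [[0,-0.8,0],[0,0,0]],
    [[0,0,0],[0,0,0]]
  ]
}}

```text
time: 26.55
tool_pos: [0.5175, -0.1913, 0.2744]
tool_rot: [0.001, 1.0, -0.0, 0.0]
contact_force: [0.3, 0.1, -2.1]
gripper_width: 0.301
grasp_force: 59.8
```

Run:
```python
from h import *
a,m=snap('wrist','w4.png');b,m2=snap('top','t4.png')
a=cv2.resize(a,(512,384))[:,:,::-1]; b=cv2.resize(b[120:312,160:416],(512,384),interpolation=cv2.INTER_CUBIC)[:,:,::-1]
cv2.imwrite('pics/w4b.png',cv2.resize(np.concatenate([a,b],0),(400,600)))
```

```text
(no output)
```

View pics/w4b.png

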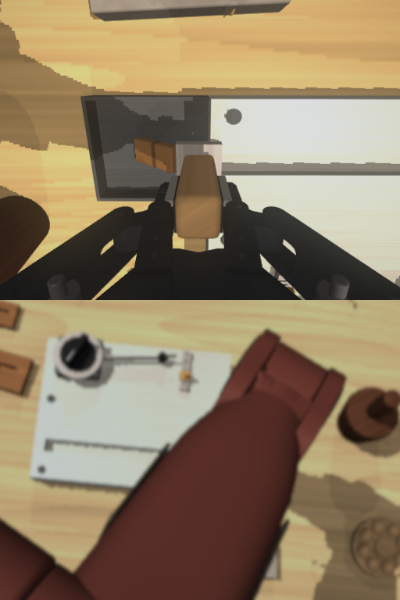

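The scrap is out in the catch box at (155,150), just in front of the scraper. I'll lift the scraper clear and check.

>>> {"name": "step_arm", "arguments": {
  "increments": [
    [[0,0.5,0],[0,0,0]],
    [[0,0.5,-2],[0,0,0]],
    [[0,1,-4],[0,0,0]],
    [[0,4,-4],[0,0,0]],
    [[0,4,-2],[0,0,0]]
  ]
}}

```text
time: 27.28
tool_pos: [0.5178, -0.0895, 0.3967]
tool_rot: [0.001, 1.0, -0.0, 0.001]
contact_force: [0.2, 0.3, -2.3]
gripper_width: 0.296
grasp_force: 59.7
```

Run:
```python
from h import *
a,m=snap('wrist','w5.png');np.save('w5.npy',m,allow_pickle=True)
cv2.imwrite('pics/w5b.png',cv2.resize(a,(800,600),interpolation=cv2.INTER_CUBIC)[:,:,::-1])
```

```text
(no output)
```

View pics/w5b.png

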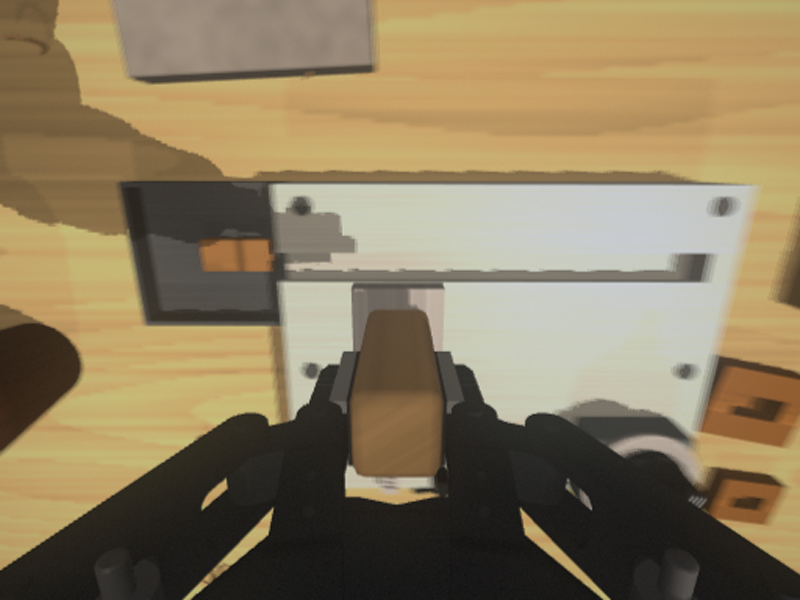

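The scrap is at columns 200–275, rows 238–272, and its right end seems close to the plate's edge, so I'll compute whether it lies flat.

Run:
```python
from h import *
np.set_printoptions(precision=4,suppress=True)
m=np.load('w5.npy',allow_pickle=True).item();k=1.5625
for z in (.016,.04,.048): print(z,world(m,np.array([(201,238),(203,270),(274,240),(274,271)])/k,z).tolist())
print('edge',world(m,np.array([(272,186),(279,282)])/k,.06))
a=cv2.imread('pics/w5.png')[110:220,70:200]
cv2.imwrite('pics/c5.png',cv2.resize(a,(708,600),interpolation=cv2.INTER_CUBIC))
```

```text
0.016 [[0.5020773645767944, -0.25377314875396845, 0.016000000000000014], [0.5296326828647183, -0.25585845639734506, 0.016000000000000014], [0.5037770608297953, -0.1927936308451036, 0.016000000000000014], [0.5305257170499784, -0.19510370700222723, 0.016000000000000014]]
0.04 [[0.4980211661731921, -0.24254576317976695, 0.03999999999999998], [0.5236836475394955, -0.24448782634093225, 0.03999999999999998], [0.499604106459537, -0.18575506580109713, 0.03999999999999998], [0.5245153371937121, -0.18790645762018227, 0.03999999999999998]]
0.048 [[0.49666910003865794, -0.23880330132169975, 0.04799999999999999], [0.5217006357644213, -0.240697616322128, 0.04799999999999999], [0.4982131216694509, -0.18340887745309498, 0.04799999999999999], [0.5225118772416233, -0.18550737449283394, 0.04799999999999999]]
edge [[ 0.4578 -0.178   0.06  ]
 [ 0.5281 -0.1789  0.06  ]]
```

View pics/c5.png

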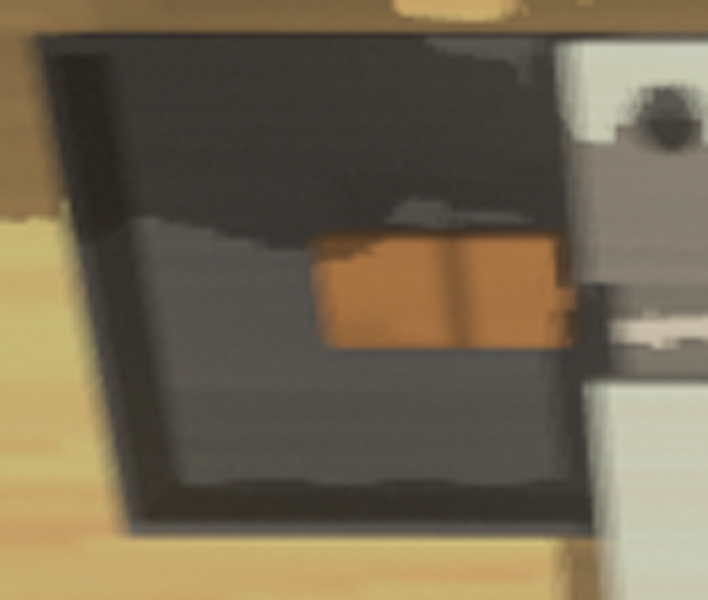

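The scrap measures 61 x 27 mm at floor height, so it lies flat in the box, and the slot is empty. Returning the scraper.

>>> {"name": "step_arm", "arguments": {
  "increments": [
    [[0,5,0],[0,0,0]],
    [[0,5,0],[0,0,0]],
    [[0,5,0],[0,0,0]],
    [[0,5,0],[0,0,0]],
    [[0,5,0],[0,0,0]]
  ]
}}

```text
time: 27.95
tool_pos: [0.5174, 0.1614, 0.3945]
tool_rot: [0.0, 1.0, 0.0, 0.0]
contact_force: [0.8, -0.3, -1.9]
gripper_width: 0.296
grasp_force: 59.8
```

>>> {"name": "step_arm", "arguments": {
  "increments": [
    [[-2,4,0],[0,0,0]],
    [[-4,4,0],[0,0,0]],
    [[-4,0,0],[0,0,0]],
    [[-4.3,0,0],[0,0,6.1]],
    [[0,0,0],[0,0,6.1]]
  ]
}}

```text
time: 28.58
tool_pos: [0.663, 0.2393, 0.3925]
tool_rot: [0.109, 0.994, -0.0, -0.0]
contact_force: [-1.1, 0.5, -1.2]
gripper_width: 0.295
grasp_force: 60.0
```

>>> {"name": "step_arm", "arguments": {
  "increments": [
    [[0,0,4],[0,0,0]],
    [[0,0,4],[0,0,0]],
    [[0,0,3],[0,0,0]],
    [[0,0,0],[0,0,0]],
    [[0,0,0],[0,0,0]]
  ]
}}

```text
time: 29.2
tool_pos: [0.6614, 0.2395, 0.2859]
tool_rot: [0.107, 0.994, 0.0, 0.001]
contact_force: [-0.4, 0.1, -0.5]
gripper_width: 0.296
grasp_force: 59.9
```

>>> {"name": "step_arm", "arguments": {
  "increments": [
    [[0.03,-0.04,1.5],[0,0,0]],
    [[0,0,1],[0,0,0]],
    [[0,0,0.7],[0,0,0]],
    [[0,0,0.5],[0,0,0]],
    [[0,0,0.3],[0,0,0]]
  ]
}}

```text
time: 29.82
tool_pos: [0.6608, 0.2387, 0.2442]
tool_rot: [0.107, 0.994, -0.0, -0.0]
contact_force: [-0.7, -0.5, -1.3]
gripper_width: 0.296
grasp_force: 60.1
```

>>> {"name": "step_arm", "arguments": {
  "increments": [
    [[0,0,0.4],[0,0,0]],
    [[0,0,0.3],[0,0,0]],
    [[0,0,0.1],[0,0,0]],
    [[0,0,0],[0,0,0]],
    [[0,0,0],[0,0,0]]
  ]
}}

```text
time: 30.45
tool_pos: [0.6608, 0.2387, 0.2371]
tool_rot: [0.107, 0.994, 0.0, 0.0]
contact_force: [-2.3, -0.4, 5.8]
gripper_width: 0.29
grasp_force: 60.9
```

>>> {"name": "step_arm", "arguments": {
  "increments": [
    [[0,0,0],[0,0,0]],
    [[0,0,0],[0,0,0]],
    [[0,0,0],[0,0,0]],
    [[0,0,0],[0,0,0]],
    [[0,0,-2],[0,0,0]]
  ],
  "hand": 0.3
}}

```text
time: 31.08
tool_pos: [0.6601, 0.2385, 0.255]
tool_rot: [0.107, 0.994, -0.001, -0.002]
contact_force: [0.2, -0.6, 0.8]
gripper_width: 0.702
grasp_force: 0.0
```

>>> {"name": "step_arm", "arguments": {
  "increments": [
    [[0,0,-4],[0,0,0]],
    [[0,0,-5],[0,0,0]],
    [[0,0,-5],[0,0,0]],
    [[0,0,0],[0,0,-6.1]],
    [[0,0,0],[0,0,-6.1]]
  ]
}}

```text
time: 31.7
tool_pos: [0.6609, 0.2388, 0.3973]
tool_rot: [-0.001, 1.0, 0.0, 0.001]
contact_force: [-0.8, -0.1, -0.3]
gripper_width: 0.701
grasp_force: 0.0
```

>>> {"name": "step_arm", "arguments": {
  "increments": [
    [[-1.5,-3.5,0],[0,0,0]],
    [[-1.5,-3.5,0],[0,0,0]],
    [[-1.5,-3.5,0],[0,0,0]],
    [[-1.5,-3.5,0],[0,0,0]],
    [[0,0,0],[0,0,0]]
  ]
}}

```text
time: 32.33
tool_pos: [0.7214, 0.0957, 0.3959]
tool_rot: [0.003, 1.0, -0.0, -0.0]
contact_force: [-0.6, 0.4, -0.5]
gripper_width: 0.701
grasp_force: 0.0
```

Run:
```python
from h import *
a,m=snap('wrist','w6.png');np.save('w6.npy',m,allow_pickle=True)
cv2.imwrite('pics/w6b.png',cv2.resize(a,(800,600),interpolation=cv2.INTER_CUBIC)[:,:,::-1])
```

```text
(no output)
```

View pics/w6b.png

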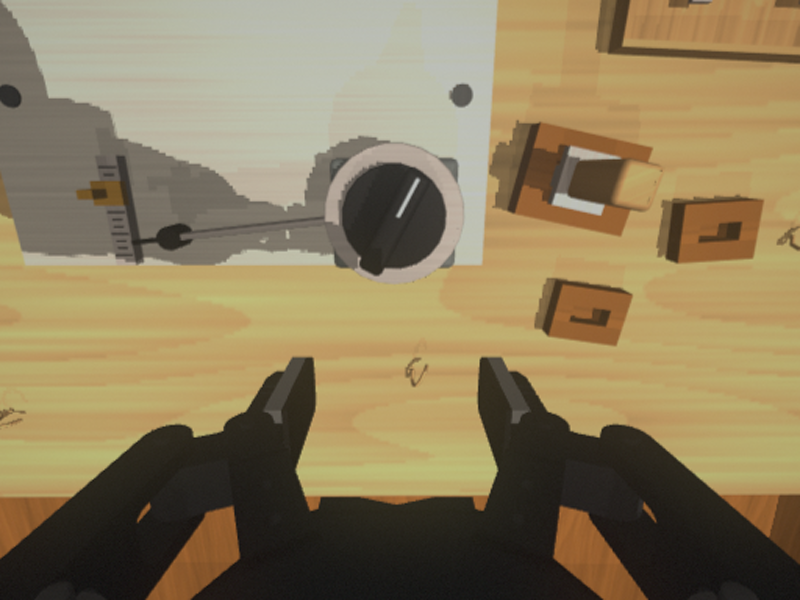

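The knob is at (393,215), with its bar running from about (418,178) to (372,268). The pointer's end is near (137,242), the rider near (105,192), and the scraper stands in its stand. I'll zoom in on the rider and pointer next to the knob.

Run:
```python
from h import *
a=cv2.imread('pics/w6.png')
p=cv2.resize(a[95:170,45:125],None,fx=5,fy=5,interpolation=cv2.INTER_CUBIC)
q=cv2.resize(a[85:185,205:305],(375,375),interpolation=cv2.INTER_CUBIC)
cv2.imwrite('pics/c6.png',np.concatenate([p,q],1));print(p.shape)
```

```text
(375, 400, 3)
```

View pics/c6.png

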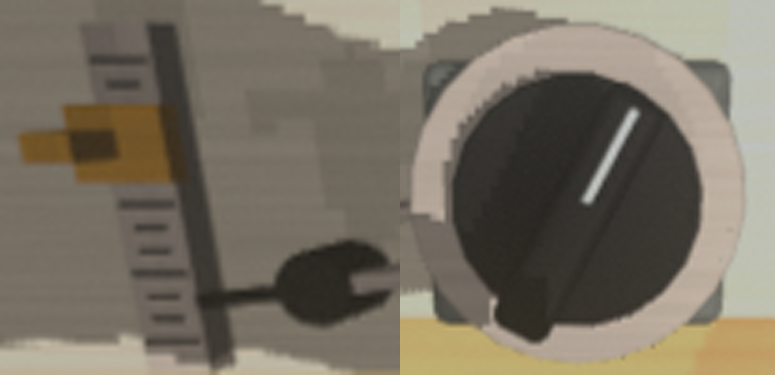

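Fin's top face is at crop (45,147), with its face spanning rows 132–160. The pointer's end is at (200,300). On the right panel, the bar runs from about (645,90) to (520,325).

Run:
```python
from h import *
np.set_printoptions(precision=4,suppress=True)
m=np.load('w6.npy',allow_pickle=True).item()
L=lambda p:np.array(p)/5+[45,95]
Q=lambda p:(np.array(p)-[400,0])/3.75+[205,85]
for z in (.075,.085,.095): print(z,'fin',world(m,L([(45,147),(93,146)]),z).tolist())
for z in (.066,.074,.082): print(z,'foot',world(m,L([(63,104),(78,183),(178,106),(184,183)]),z).tolist())
print('pointer',world(m,L([(198,300),(280,292),(345,282)]),.088))
print('ring center',world(m,Q([(578,192)]),.095),'foot c',world(m,Q([(577,199)]),.109))
b=world(m,Q([(637,109),(587,204)]),.139);print('white line',b,np.degrees(np.arctan2(*(b[1]-b[0])[[1,0]])))
e=world(m,Q([(523,325)]),.139);print(e)
print(m['R'],-np.array(m['R']).T@m['t'], r.sense()['joints'])
```

```text
0.075 fin [[0.6644883045771586, -0.1149808666806186, 0.07500000000000001], [0.6643175957994879, -0.10482901149090218, 0.07500000000000001]]
0.085 fin [[0.6638687811307763, -0.10773258793343718, 0.08500000000000002], [0.6637039613312077, -0.097930943516264, 0.08500000000000002]]
0.095 fin [[0.663249257684394, -0.10048430918625575, 0.09499999999999997], [0.6630903268629276, -0.09103287554162584, 0.09499999999999997]]
0.066 foot [[0.6560488359119325, -0.11563620522970453, 0.066], [0.6727417012213505, -0.11598212580039707, 0.066], [0.6565487399202369, -0.0909732560791808, 0.066], [0.6728202076626475, -0.09278899649984579, 0.066]]
0.074 foot [[0.6557940385352266, -0.10999465244023446, 0.07400000000000001], [0.6720400903403404, -0.11033131384663514, 0.07400000000000001], [0.65628056174535, -0.08599184991715653, 0.07400000000000001], [0.6721164954205172, -0.08775898889491604, 0.07400000000000001]]
0.082 foot [[0.6555392411585206, -0.10435309965076439, 0.08200000000000002], [0.6713384794593303, -0.1046805018928732, 0.08200000000000002], [0.6560123835704632, -0.08101044375513222, 0.08200000000000002], [0.6714127831783869, -0.08272898128998629, 0.08200000000000002]]
pointer [[ 0.6948 -0.0806  0.088 ]
 [ 0.6932 -0.0633  0.088 ]
 [ 0.6911 -0.0495  0.088 ]]
ring center [[0.6753 0.094  0.095 ]] foot c [[0.6756 0.0938 0.109 ]]
white line [[0.6529 0.107  0.139 ]
 [0.6733 0.0961 0.139 ]] -28.10349122642159
[[0.7008 0.0814 0.139 ]]
[[ 0.0034  1.     -0.0005]
 [ 0.956  -0.0031  0.2933]
 [ 0.2933 -0.0015 -0.956 ]] [0.6465 0.0951 0.3649] [0.0338 0.7148 0.5177 1.3741 0.0001 0.0374]
```

Pointer x ≈ 0.695, fin x ≈ 0.664, so it needs −31 mm, about 3.9 rad clockwise. The knob centre is at (0.6755, 0.094), with the bar at −28°. I'll pre-rotate the wrist so the whole turn fits in one grasp.

>>> {"name": "step_arm", "arguments": {
  "increments": [
    [[0,0,0],[0,0,-10.15]],
    [[0,0,0],[0,0,-10.15]],
    [[0,0,0],[0,0,-10.15]],
    [[0,0,0],[0,0,-10.15]],
    [[0,0,0],[0,0,-10.15]]
  ],
  "hand": 0.5
}}

```text
time: 33.0
tool_pos: [0.7201, 0.1, 0.3966]
tool_rot: [-0.431, 0.902, 0.0, 0.0]
contact_force: [-0.0, -0.1, -0.1]
gripper_width: 0.498
grasp_force: 0.0
```

>>> {"name": "step_arm", "arguments": {
  "increments": [
    [[0,0,0],[0,0,-10.15]],
    [[0,0,0],[0,0,-10.15]],
    [[0,0,0],[0,0,-10.15]],
    [[0,0,0],[0,0,-10.15]],
    [[0,0,0],[0,0,-10.15]]
  ]
}}

```text
time: 33.62
tool_pos: [0.7201, 0.1, 0.3966]
tool_rot: [0.776, -0.631, -0.0, -0.0]
contact_force: [0.9, -0.2, -1.3]
gripper_width: 0.499
grasp_force: 0.0
```

>>> {"name": "step_arm", "arguments": {
  "increments": [
    [[0,0,0],[0,0,-10.15]],
    [[0,0,0],[0,0,-10.15]],
    [[0,0,0],[0,0,-10.15]],
    [[0,0,0],[0,0,-10.15]],
    [[0,0,0],[0,0,-10.15]]
  ]
}}

```text
time: 34.25
tool_pos: [0.7201, 0.1, 0.3966]
tool_rot: [0.971, -0.237, -0.0, -0.0]
contact_force: [0.0, 1.0, -0.1]
gripper_width: 0.499
grasp_force: 0.0
```

```bash
cat >> h.py <<'E'
def go(x,y,z):
    s=r.sense(); R=Ro.from_quat(s['tool_rot']).as_matrix(); p=s['tool_pos']
    print('pos',p.round(4),'yaw',np.degrees(np.arctan2(R[1,0],R[0,0])).round(2),'q6',s['joints'][5].round(3),'tool cm',(R.T@(np.array([x,y,z])-p)*100).round(2))
E
python3 -c "
from h import *
go(.6755,.094,.288)"
```

```text
pos [0.7201 0.1    0.3966] yaw -27.43 q6 -2.625 tool cm [-3.68  2.59 10.86]
```

>>> {"name": "step_arm", "arguments": {
  "increments": [
    [[-3.68,2.59,0],[0,0,0]],
    [[0,0,4],[0,0,0.7]],
    [[0,0,3],[0,0,0]],
    [[0,0,2.5],[0,0,0]],
    [[0,0,1.3],[0,0,0]]
  ]
}}

```text
time: 34.88
tool_pos: [0.6751, 0.0939, 0.2872]
tool_rot: [0.969, -0.246, -0.001, 0.0]
contact_force: [0.5, -0.1, 0.3]
gripper_width: 0.498
grasp_force: 0.0
```

>>> {"name": "step_arm", "arguments": {
  "increments": [
    [[0,0,0],[0,0,0]],
    [[0,0,0],[0,0,0]],
    [[0,0,0],[0,0,0]],
    [[0,0,0],[0,0,0]],
    [[0,0,0],[0,0,0]]
  ],
  "hand": 1
}}

```text
time: 35.5
tool_pos: [0.6762, 0.0935, 0.2895]
tool_rot: [0.969, -0.246, 0.001, -0.001]
contact_force: [0.1, 5.8, -0.1]
gripper_width: 0.152
grasp_force: 61.1
```

```bash
python3 -c "
from h import *
go(.6755,.094,.288)
s=r.sense();print(s['contact_force'],s['torque'],s['gripper_width'],s['grasp_force'])"
```

```text
pos [0.6762 0.0935 0.2895] yaw -28.5 q6 -2.614 tool cm [-0.08 -0.01  0.15]
[ 0.08067441  5.81254517 -0.05354937] [1.02216288 0.06945096 0.08361843] 0.1523186769538392 61.13126277923584
```

>>> {"name": "step_arm", "arguments": {
  "increments": [
    [[0,0,0],[0,0,10.6]],
    [[0,0,0],[0,0,10.6]],
    [[0,0,0],[0,0,10.6]],
    [[0,0,0],[0,0,10.6]],
    [[0,0,0],[0,0,10.6]]
  ]
}}

```text
time: 36.12
tool_pos: [0.6764, 0.0937, 0.2895]
tool_rot: [0.756, -0.655, 0.0, -0.001]
contact_force: [1.8, 6.4, 1.1]
gripper_width: 0.151
grasp_force: 61.0
```

>>> {"name": "step_arm", "arguments": {
  "increments": [
    [[0,0,0],[0,0,10.6]],
    [[0,0,0],[0,0,10.6]],
    [[0,0,0],[0,0,10.6]],
    [[0,0,0],[0,0,10.6]],
    [[0,0,0],[0,0,10.6]]
  ]
}}

```text
time: 36.75
tool_pos: [0.6767, 0.0937, 0.2895]
tool_rot: [-0.384, 0.923, 0.0, 0.002]
contact_force: [3.2, 6.8, -1.2]
gripper_width: 0.15
grasp_force: 60.9
```

>>> {"name": "step_arm", "arguments": {
  "increments": [
    [[0,0,0],[0,0,10.6]],
    [[0,0,0],[0,0,10.6]],
    [[0,0,0],[0,0,10.6]],
    [[0,0,0],[0,0,10.6]],
    [[0,0,0],[0,0,10.6]]
  ]
}}

```text
time: 37.38
tool_pos: [0.6768, 0.0935, 0.2895]
tool_rot: [0.068, 0.998, 0.001, 0.002]
contact_force: [3.9, 4.7, -1.1]
gripper_width: 0.15
grasp_force: 60.8
```

>>> {"name": "step_arm", "arguments": {
  "increments": [
    [[0,0,0],[0,0,10.6]],
    [[0,0,0],[0,0,10.6]],
    [[0,0,0],[0,0,10.6]],
    [[0,0,0],[0,0,10.6]],
    [[0,0,0],[0,0,10.6]]
  ]
}}

```text
time: 38.0
tool_pos: [0.6767, 0.0932, 0.2895]
tool_rot: [0.507, 0.862, 0.001, 0.001]
contact_force: [2.5, 3.5, -1.0]
gripper_width: 0.151
grasp_force: 60.9
```

>>> {"name": "step_arm", "arguments": {
  "increments": [
    [[0,0,0],[0,0,10]],
    [[0,0,0],[0,0,0]],
    [[0,0,0],[0,0,0]],
    [[0,0,0],[0,0,0]],
    [[0,0,0],[0,0,0]]
  ]
}}

```text
time: 38.62
tool_pos: [0.6767, 0.0931, 0.2895]
tool_rot: [0.576, 0.818, 0.001, 0.001]
contact_force: [3.0, 4.2, -0.5]
gripper_width: 0.149
grasp_force: 61.0
```

Run:
```python
from h import *
go(.6755,.094,.288)
s=r.sense();print(s['contact_force'],s['torque'])
a,m=snap('wrist','w7.png');np.save('w7.npy',m,allow_pickle=True);b,m2=snap('top','t7.png');c,m3=snap('scene','s7.png')
print(pix(m,[(.69,-.08,.088),(.664,-.1,.085)]),pix(m2,[(.69,-.08,.088),(.664,-.1,.085)]))
a=cv2.resize(a,(384,288)); b=b[110:206,200:328];b=cv2.resize(b,(384,288),interpolation=cv2.INTER_CUBIC)
p=pix(m3,[(.664,-.1,.085)])[0].astype(int);c=c[p[1]-36:p[1]+36,p[0]-48:p[0]+48];print(p)
c=cv2.resize(c,(768,576)[:2] if 0 else (384,288),interpolation=cv2.INTER_CUBIC)
cv2.imwrite('pics/w7b.png',np.concatenate([np.concatenate([a,b],1),np.concatenate([c,c*0],1)],0)[:,:,::-1])
```

```text
pos [0.6767 0.0931 0.2895] yaw 109.73 q6 1.256 tool cm [ 0.12 -0.08  0.15]
[ 3.01182265  4.19809629 -0.51091061] [ 1.05521168 -0.82629599 -0.11351395]
[[199.96470754 396.24621634]
 [166.11798069 401.1080855 ]] [[272.70449974 156.57972412]
 [279.00334167 166.39781751]]
[269 225]
```

View pics/w7b.png

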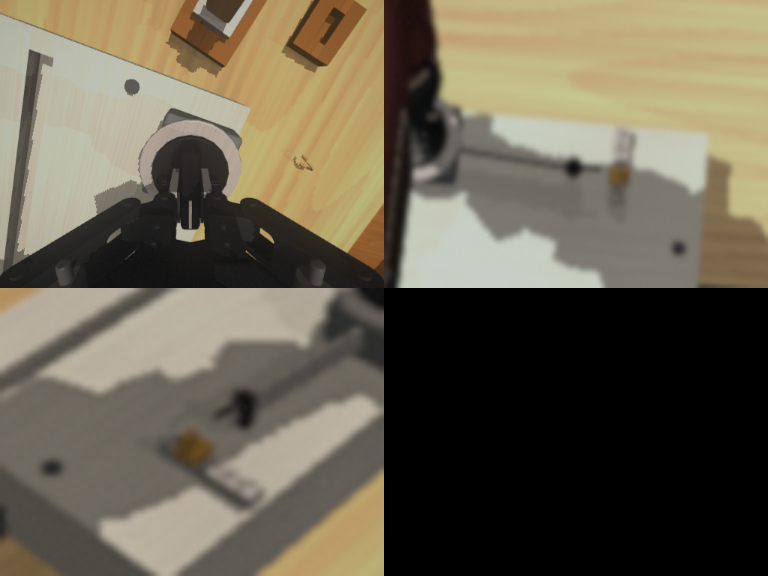

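>>> {"name": "step_arm", "arguments": {
  "increments": [
    [[0,0,0],[0,0,0]],
    [[0,0,0],[0,0,0]],
    [[0,0,0],[0,0,0]],
    [[0,0,-2],[0,0,0]],
    [[0,0,-4],[0,0,0]]
  ],
  "hand": 0.5
}}

```text
time: 39.4
tool_pos: [0.6752, 0.0927, 0.3474]
tool_rot: [0.577, 0.817, -0.001, -0.001]
contact_force: [0.6, 0.8, -0.3]
gripper_width: 0.501
grasp_force: 0.0
```

>>> {"name": "step_arm", "arguments": {
  "increments": [
    [[0,0,-4.6],[0,0,0]],
    [[0,0,0],[0,0,-10]],
    [[0,0,0],[0,0,-10]],
    [[0,0,0],[0,0,-10]],
    [[0,0,0],[0,0,-10]]
  ]
}}

```text
time: 40.02
tool_pos: [0.6758, 0.0928, 0.3945]
tool_rot: [0.26, 0.966, -0.0, -0.0]
contact_force: [-0.4, -0.9, -0.1]
gripper_width: 0.499
grasp_force: 0.0
```

>>> {"name": "step_arm", "arguments": {
  "increments": [
    [[0,0,0],[0,0,-10]],
    [[0,0,0],[0,0,-10]],
    [[0,0,0],[0,0,-10]],
    [[-4.5,-1,0],[0,0,0]],
    [[0,0,0],[0,0,0]]
  ]
}}

```text
time: 40.65
tool_pos: [0.7226, 0.0814, 0.3926]
tool_rot: [0.005, 1.0, -0.0, -0.0]
contact_force: [-1.0, -0.9, -1.3]
gripper_width: 0.505
grasp_force: 0.0
```

Run:
```python
from h import *
go(.7214,.0957,.396)
a,m=snap('wrist','w8.png');np.save('w8.npy',m,allow_pickle=True)
p=pix(m,[(.664,-.09,.085)])[0].astype(int);print(p)
o=np.array([max(p[0]-45,0),p[1]-40]);print(o)
c=a[o[1]:o[1]+80,o[0]:o[0]+100];c=cv2.resize(c,None,fx=7,fy=7,interpolation=cv2.INTER_CUBIC)
cv2.imwrite('pics/w8b.png',c[:,:,::-1])
```

```text
pos [0.7226 0.0814 0.3926] yaw 179.42 q6 0.022 tool cm [ 0.13  1.43 -0.34]
[ 83 124]
[38 84]
```

View pics/w8b.png

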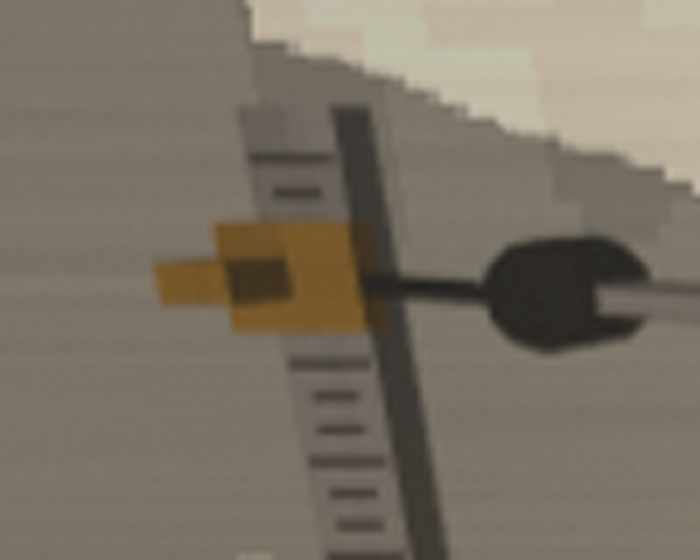

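The pointer's end is at crop (366,284). The fin's top face is centred at (190,284), its face at (262,280), and the foot spans rows 222–332.

Run:
```python
from h import *
np.set_printoptions(precision=4,suppress=True)
m=np.load('w8.npy',allow_pickle=True).item()
L=lambda p:np.array(p)/7+[38,84]
print('pointer',world(m,L([(366,284),(480,294)]),.088))
for z in (.082,.086,.09,.094): print(z,'fintop',world(m,L([(190,284),(155,261),(163,305),(222,260),(230,305)]),z)[:,:2].tolist())
for z in (.07,.076): print(z,'foot',world(m,L([(215,225),(233,330),(350,222),(366,330)]),z)[:,:2].tolist())
```

```text
pointer [[ 0.6639 -0.0812  0.088 ]
 [ 0.6654 -0.0652  0.088 ]]
0.082 fintop [[0.664033111080986, -0.11026368804928026], [0.6607537342090817, -0.1146319548581539], [0.6669743682850958, -0.11483109855092917], [0.6606960062323374, -0.10491415609123887], [0.6670573002471089, -0.10507770603567217]]
0.086 fintop [[0.6637990374904054, -0.10752497348924304], [0.6605665710215769, -0.11183075368411911], [0.6666982209816167, -0.11202704869214027], [0.6605096688244743, -0.10225196481907649], [0.666779966629303, -0.10241317523557018]]
0.09 fintop [[0.6635649638998247, -0.10478625892920578], [0.6603794078340721, -0.1090295525100843], [0.6664220736781374, -0.10922299883335128], [0.660323331416611, -0.09958977354691408], [0.666502633011497, -0.09974864443546812]]
0.094 fintop [[0.6633308903092441, -0.10204754436916848], [0.6601922446465673, -0.1062283513360495], [0.6661459263746583, -0.10641894897456235], [0.6601369940087478, -0.09692758227475166], [0.6662252993936911, -0.0970841136353661]]
0.07 foot [[0.6561561242792902, -0.11288632150216575], [0.67161257692857, -0.11338720303342036], [0.6558947998375031, -0.09255614009336528], [0.6717848026354655, -0.09311887873654574]]
0.076 foot [[0.6559815232649628, -0.10889333103372599], [0.6711199734973452, -0.10938390738428146], [0.6557255753352365, -0.0889814245661855], [0.6712886558173919, -0.08953258537500296]]
```

Pointer and fin agree within about 1 mm. Last is a numeric check that the gouges, scraper and scrap are still in place.

Run:
```python
from h import *
np.set_printoptions(precision=3,suppress=True)
b,m=snap('top','t9.png'); t7=cv2.imread('pics/t7.png')[:,:,::-1]; t0=cv2.imread('pics/top0.png')[:,:,::-1]
def blobs(A,B,name,x0,x1,y0,y1,z):
    d=np.abs(A.astype(int)-B).sum(2)>60
    n,_,st,ce=cv2.connectedComponentsWithStats(d.astype(np.uint8))
    for s,c in zip(st[1:],ce[1:]):
        p=world(m,[c],z)[0]
        if s[4]>15 and x0<p[0]<x1 and y0<p[1]<y1: print(name,s[4],p[:2])
blobs(b,t0,'tray now-t0',.3,.58,.24,.48,.02)
blobs(b,t7,'tray now-t7',.3,.58,.24,.48,.02)
blobs(b,t0,'catch now-t0',.44,.6,-.32,-.17,.01)
blobs(b,t0,'stand now-t0',.6,.72,.18,.3,.05)
blobs(b,t0,'stone',.28,.4,-.32,-.08,.03)
print(r.sense()['gripper_width'],r.sense()['time'])
```

```text
tray now-t0 79 [0.491 0.26 ]
tray now-t0 49 [0.357 0.266]
tray now-t7 51 [0.569 0.322]
tray now-t7 29 [0.498 0.319]
tray now-t7 86 [0.453 0.325]
tray now-t7 23 [0.42  0.418]
tray now-t7 362 [0.36  0.382]
catch now-t0 49 [ 0.518 -0.208]
catch now-t0 66 [ 0.493 -0.175]
catch now-t0 44 [ 0.515 -0.241]
stand now-t0 289 [0.645 0.222]
stand now-t0 23 [0.619 0.255]
stone 19 [ 0.348 -0.292]
stone 539 [ 0.295 -0.21 ]
0.5008686131720079 40.75
```

>>> {"name": "step_arm", "arguments": {
  "increments": [
    [[4.2,3.4,0],[0,0,-0.6]],
    [[4.2,3.4,0],[0,0,0]],
    [[4.2,3.4,0.5],[0,0,0]],
    [[4.2,3.4,0.6],[0,0,0]],
    [[4.2,3.5,0.6],[0,0,0]]
  ]
}}

```text
time: 41.38
tool_pos: [0.5084, 0.2544, 0.378]
tool_rot: [-0.001, 1.0, 0.0, 0.0]
contact_force: [-0.2, 1.8, 0.8]
gripper_width: 0.503
grasp_force: 0.0
```

>>> {"name": "step_arm", "arguments": {
  "increments": [
    [[0,0,0],[0,0,0]],
    [[0,0,0],[0,0,0]],
    [[0,0,0],[0,0,0]],
    [[0,0,0],[0,0,0]],
    [[0,0,0],[0,0,0]]
  ]
}}

```text
time: 42.0
tool_pos: [0.5114, 0.2532, 0.3773]
tool_rot: [-0.0, 1.0, -0.0, -0.0]
contact_force: [-0.9, -0.0, -0.2]
gripper_width: 0.501
grasp_force: 0.0
```

Run:
```python
from h import *
np.set_printoptions(precision=4,suppress=True)
go(.5119,.2533,.3755)
a,m=snap('wrist','w9.png'); w2=cv2.imread('pics/w2.png')[:,:,::-1]; m2=np.load('w2.npy',allow_pickle=True).item()
def loc(img,n,box):
    x,y,w,h=box; T=np.ascontiguousarray(w2[y:y+h,x:x+w])
    R=cv2.matchTemplate(np.ascontiguousarray(img),T,cv2.TM_CCOEFF_NORMED);_,v,_,p=cv2.minMaxLoc(R)
    print(n,round(v,3),'shift',p[0]-x,p[1]-y)
for n,b in dict(traycorner=(385,130,40,85),lightgouge=(280,20,48,175),darkgouge=(345,20,60,175),scraper=(205,235,75,80)).items(): loc(a,n,tuple(b))
```

```text
pos [0.5114 0.2532 0.3773] yaw -179.99 q6 0.332 tool cm [-0.05  0.01  0.18]
traycorner 0.975 shift 2 0
lightgouge 0.696 shift -18 22
darkgouge 0.972 shift 2 0
scraper 0.835 shift 1 -1
```

The light gouge has been knocked aside. I'll locate it with rotated templates.

Run:
```python
from h import *
np.set_printoptions(precision=4,suppress=True)
a=cv2.imread('pics/w9.png'); w2=cv2.imread('pics/w2.png'); m=vision.camera_model('wrist')
# handle template: light gouge axis butt->tip in w2 px (from 800px view): butt (482,40) tip (467,295)
c=np.array([311,75.]); best=[]
for ang in range(-60,61,2):
    M=cv2.getRotationMatrix2D(tuple(c),ang,1); W=cv2.warpAffine(w2,M,(512,384))
    mask0=np.zeros((384,512),np.uint8); cv2.fillPoly(mask0,[np.array([(294,24),(322,24),(318,135),(307,142),(305,190),(291,190),(292,140),(292,130)])],255)
    mk=cv2.warpAffine(mask0,M,(512,384))>127
    ys,xs=np.where(mk); x0,x1,y0,y1=xs.min(),xs.max()+1,ys.min(),ys.max()+1
    T=W[y0:y1,x0:x1]; K_=(mk[y0:y1,x0:x1]*255).astype(np.uint8)
    reg=a[0:260,240:512]
    if T.shape[0]>reg.shape[0]: continue
    R=cv2.matchTemplate(reg,T,cv2.TM_CCOEFF_NORMED,mask=cv2.merge([K_]*3)); R[~np.isfinite(R)]=-1
    _,v,_,p=cv2.minMaxLoc(R); best.append((round(v,3),ang,p[0]+240-x0,p[1]-y0))
for b in sorted(best)[::-1][:6]: 
    q=c+b[2:]; th=np.radians(-b[1]); 
    print(b,'centre',world(m,[q],.025)[0])
print('ref',world(np.load('w2.npy',allow_pickle=True).item(),[c],.025))
hsv=cv2.cvtColor(a,cv2.COLOR_BGR2HSV)
yel=(hsv[...,0]>20)&(hsv[...,0]<28)&(hsv[...,1]>190)&(hsv[...,2]>120)
n,_,st,ce=cv2.connectedComponentsWithStats(yel.astype(np.uint8)); 
for s,q in zip(st[1:],ce[1:]):
    if s[4]>8:print('ferrule',s[4],q,world(m,[q],.018)[0])
org=(hsv[...,0]<14)&(hsv[...,1]>170)&(hsv[...,2]>130)
n,_,st,ce=cv2.connectedComponentsWithStats(org.astype(np.uint8))
for s,q in zip(st[1:],ce[1:]):
    if s[4]>15:print('orange',s,q,world(m,[q],.025)[0])
```

```text
(0.891, 0, np.int64(-19), np.int64(22)) centre [0.4268 0.296  0.025 ]
(0.891, -4, np.int64(73), np.int64(1)) centre [0.4045 0.3971 0.025 ]
(0.891, -6, np.int64(75), np.int64(2)) centre [0.4055 0.3994 0.025 ]
(0.868, 2, np.int64(-21), np.int64(22)) centre [0.4268 0.2938 0.025 ]
(0.827, -8, np.int64(78), np.int64(2)) centre [0.4055 0.4028 0.025 ]
(0.795, -2, np.int64(71), np.int64(1)) centre [0.4045 0.3949 0.025 ]
ref [[0.4066 0.3164 0.025 ]]
orange [377  25  10   7  22] [380.3636  27.3182] [0.3568 0.3863 0.025 ]
orange [278  50  10   6  23] [281.3478  52.087 ] [0.3807 0.2825 0.025 ]
```

Its handle's middle is now at (0.43, 0.29), about −0.02 and −0.06 m from the tray's centre. That is still well inside the limits, and everything else is in place, so I'm handing in.

```bash
python3 -c "
from h import *
print(job.sign_off())"
```

```text
the job is handed in; nothing more can be done
None
```

I handed the job in at about 42 s without a returned verdict: both gouges are in the tray (one was knocked about 3 cm but still measures inside), the scrap is in the catch box, the scraper is back in its stand, and the pointer is about 1 mm from the fin's middle.

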